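# Fit a gas filter cartridge into its station and latch it

## Robot

A 6-joint arm with a two-finger parallel gripper is mounted at the origin on the work surface. World frame = base frame: x ahead of the robot, y to its left, z up, the work surface at z = 0. Lengths are in m, angles in degrees, forces in N, time in s.
With the tool pointing down it reaches from about 0.25 to 0.725 m from the base axis. Payload 9.7 kg.
Tool frame: the origin (TCP) lies at the very end of the fingers, on their centre line; the grasp point (between the pads) lies 19 mm behind it; y points along the fingers, x is the direction in which the jaws open and shut, and the axes are right-handed (so a half turn about y gives the same grasp; the last joint's range is limited). The gripper opens to 85 mm and grips with 20 to 120 N. Pads are 22 mm wide; open, the fingers measure 114 mm over their backs; the gripper's body (76 mm by 85 mm) begins 54 mm behind the grasp point. The pads swing forward as they close: fully open they stand 13 mm farther back than shut.
Start: joints at [-66.119, 4.979, 10.078, 95.1, 0, 90], TCP at [0.223, -0.503, 0.231] pointing down, gripper open.
Joint ranges: [-179.16, 179.16], [-48.56, 103.87], [-65.8, 70.77], [-126.05, 130.52], [-82.76, 87.17], [-180, 180]. Speed limits (degrees/s): [127.2, 127.2, 147.25, 180, 180, 180].

## Interface

Orientations are given as [roll, pitch, yaw] about the fixed x, y, z axes, in that order (R = Rz(yaw) Ry(pitch) Rx(roll)).
In Python, from workcell import bot gives the robot as it stands.
- The arm moves only by the shell command python3 -m jog 'ROWS' [FORCE]. ROWS is JSON, a list of rows, each an object with "rotation": the turn, a rotation vector about the world's x, y, z in degrees, a list of three; "travel": the shift along the world's x, y, z in mm, a list of three; "jaw": the gripper command: -1 is shut, 1 is fully open, values between are in proportion. In form: [{"rotation": [rx, ry, rz], "travel": [x, y, z], "jaw": jaw}, ...]. A call has 1 to 8 rows; each row shifts and turns the commanded pose from where the row before left it; what a row does not reach is not made up. A row lasts 1/8 s, in which the tool goes at most 62.5 mm and 10.7 degrees, less where a joint would pass 70% of its speed; a pose out of reach is approached as far as the arm can. A call with a gripper value outside its range is refused whole. The fingers move at their own pace and stop on an object; FORCE is the grip in N (left out, the last holds). Time passes only in rows, so rows that do not move let the fingers close. It gives the time, the measured TCP pose, the force and the opening at its end, in the units of the state.
- bot.get_obs(): the state, without advancing time (a new reading comes with each control period).
- bot.camera(name): name is "side" or "top"; returns the picture (384x512x3 uint8, red, green, blue); there is no depth.
- bot.camera_params(name): a dict with "K" (3x3 intrinsics, pixels), "dist_coeffs" ([k1, k2, p1, p2, k3] as OpenCV has them; the pictures are not rectified), "view" (4x4, takes a point from world to camera coordinates). Camera axes: x right, y up, looking along -z (the intrinsics and any distortion apply to the point x, -y, -z); pixel columns grow to the right and rows downward; lengths in m; the calibration is good to about 2 mm. A picture is of the moment at which its call begins. camera_params takes no time and is no camera call.
- bot.job_done(): hands the job in, once; it reports no verdict.
Trained networks look in the newest picture that a camera, given by its name, has taken for a name from the list of things; names that differ only in an ending like _2 or _b are one class to them, and where a whole thing is asked for, a point or a joint stands for the part that bears it (a point fixed in the world has none). Each returns a list of dicts, best first, with "score" (0 to 1); they miss things now and then, are a little off and sometimes report something else, mostly with a low value. They report only what shows in the picture. A call takes as long as a camera call. They do not tell look-alikes from the thing itself.
- bot.recognise(camera, thing): "xy" ([column, row] in pixels, amid what is visible of it).
- bot.trace(camera, thing): "mask" (384x512 bool, what is visible of it) and "xy" ([column, row] in pixels, amid what is visible of it).
The state is a dict: "time": time; "q": joint angles; "qd": joint speeds; "joint_efforts": joint torques, N m; "ee_pos": TCP position; "tcp_rot": TCP orientation; "wrist_force": force on the tool from outside, world axes, zero at the start; "torque": the same for the moment, N m; "opening": finger opening in m.
Only numpy, scipy, OpenCV 4.12 (cv2) and the standard library are available. Lean on these libraries where they do the work, as an engineer would, in place of code of your own. Each camera call takes 0.05 s, during which the arm holds its last target.

## Task

Fit the gas filter cartridge into the white filter station: first prop it, blue head up, in the orange sloping rest and let go of it, so that you can take it again by the head. Then lower its foot into the station's well at a tilt, from the open side of the fork so that the steel collar passes under the fork, stand it fully upright on the well floor, and only then swing the red lever shut across the front of the fork. Do not drop the cartridge on the bench, and leave the jar, the bottle and the spanner where they are.

Things in the scene. Friction and masses are not known exactly. Their poses are not given: they have to be found in the camera images.
- cartridge_mid (a point): Gas filter cartridge: round rod 160 mm long, 0.16 kg. Point: on its axis, 80 mm from either end; z runs from foot to head. From the foot's underside: 0-92 mm is 26 mm in diameter (white foot to 34, then pale body); 92-100 steel collar, 40 mm; 100-160 blue head, 24 mm. Centre of mass 55-65 mm from the foot. Starts lying level in the grey cradle, head towards the robot.
- cradle: Fixed grey cradle, base 130 x 60 x 8 mm, origin underneath. Two V notches (8 mm thick, 45 mm wide) at x = +41 and -34 mm hold the level cartridge: axis along x, 46 mm above the bench, head to -x, foot's end at x = +50 mm. Between them only a 16 mm wide rail, top 15 mm above the bench, so fingers can straddle the body there.
- rest: Fixed orange sloping rest, dark base 130 x 70 mm, origin underneath; like the cradle, tilted 45 degrees. The propped cartridge points up and to -x (towards the robot) at 45 degrees in the x-z plane, foot on a stop plate at the low +x end. V notches (8 x 45 mm) 9 and 84 mm from the foot; between them a rail 16 mm wide, 31 mm from the axis. The head sticks out freely.
- rest_seat (a point): Where cartridge_mid lies when the cartridge is properly propped in the sloping rest: 21 mm to -x and 106 mm up from the rest's origin. Axes as the rest's.
- station: Fixed white filter station, black base 122 x 90 mm. Origin on the bench under the well's centre; x points from the robot's side to the column behind (x 30 to 46 mm, 36 wide, 129 high). Well: floor 12 mm above the bench, 30 deep, 30 wide in y, rear wall at x = +15 mm. Its front wall leans out, x = -14.5 at the floor to -33 at the rim: room for a 25 degree lean, head to -x.
- fork_mid (a point): Centre of the slot of the station's fixed aluminium fork, straight above the well, axes as the station's. Fork 121 to 129 mm above the bench, arms out to y = +-28 mm; slot 28 mm wide, open to -x, from the tips at x = -15 mm back to x = +14 mm. The head fits in the slot, the 40 mm collar cannot pass it: seated, the collar is 9 mm under the fork.
- well_seat (a point): Where cartridge_mid lies when the cartridge stands upright and home in the well: 92 mm above the station's origin. Axes as the station's.
- latch (a joint): Angle of the red lever (rad): 0 when shut across the front of the fork, against its stop; grows as it swings open, up to 2.7. It turns level about an upright pin, stays where it is left, and takes about 1 N at the knob.
- latch_hinge (a point): The red lever's pin, at x = -21, y = +36 mm in the station's frame, 125 mm above the bench. Axes as the station's. At angle a the lever points along (-sin a, -cos a) in the station's x, y: it swings over the robot's side of the station.
- latch_knob (a point): Centre of the black upright knob at the end of the red lever: 16 mm in diameter, 36 mm tall (131 to 167 mm above the bench), 70 mm from the pin. The lever is 12 mm wide; its top is 129 mm above the bench.
- amber_jar: Amber jar, 48 mm in diameter, 75 mm tall, origin under its base; not to be moved.
- white_bottle: White bottle, 44 mm in diameter, 95 mm tall, origin under its base; not to be moved.
- spanner: Small spanner, 130 mm long, lying flat along its own x axis; not to be moved.
Mind the look-alikes: they are no part of the job. Leave any yellow look-alike of the rest alone. Of the things that look like the part that bears cartridge_mid, the smaller one is meant.

How it is judged (in metres and radians):
On the way, in this order (a step that is already met when the one before it is completed fails the run):
1. the cartridge lies in the sloping rest, head up, let go of (distance between cartridge_mid and rest_seat below 0.015 m and angle between cartridge_mid's own z axis and vertical between 0.6 and 0.97 rad and contact force between the fingers and cartridge below 0.05 N and linear speed of cartridge below 0.02 m/s), for 0.2 s.
2. the cartridge stands upright in the well under the fork, the lever still open (distance between cartridge_mid and well_seat below 0.01 m and angle between cartridge_mid's own z axis and vertical below 0.1 rad and value of joint latch above 0.5 rad), for 0.2 s.
At the end, for the whole second after the job is handed in: The cartridge stands in the well, its middle within 8 mm of well_seat and upright within 0.08 rad, at rest and released; the red lever is shut to within 0.15 rad; the jar, the bottle and the spanner are within 30 mm of where they were (distance between cartridge_mid and well_seat below 0.008 m and angle between cartridge_mid's own z axis and vertical below 0.08 rad and value of joint latch below 0.15 rad and linear speed of cartridge below 0.02 m/s and distance of each of amber_jar, white_bottle, spanner from where it was at the start of the episode below 0.03 m); the robot touches nothing.
It fails at once if the cartridge is dropped on the bench (height (world z) of cartridge_mid below 0.03 m).
It fails at once if the jar, the bottle or the spanner is moved by more than 30 mm (distance of any of amber_jar, white_bottle, spanner from where it was at the start of the episode above 0.03 m).
It also fails if it takes over 72 s, if anything falls off the work surface, if the arm or the gripper's body presses on something with over 40 N, if the wrist force passes 120 N, or if a joint passes its speed limit or range.

## Working session

There is one attempt and no reset: what is moved stays moved. The work goes in short steps, Python scripts to look and compute and a shell command to move; the robot and the scene stay as the last step left them, time stands still between calls to the robot, and variables do not carry over. Pictures are saved under pics/ and viewed, and the job is handed in when it is done.

```bash
ls; mkdir -p pics
python3 - <<'E'
from workcell import bot
import cv2,numpy as np
np.set_printoptions(precision=4,suppress=True)
print(bot.get_obs())
for c in ("side","top"):
    im=bot.camera(c); cv2.imwrite(f"pics/{c}0.png",im[...,::-1])
    print(c,bot.camera_params(c))
E
```

```text
pics
{'time': 0.0, 'q': array([-66.1192,   5.0112,  10.0349,  95.0986,   0.0009,  89.9991]), 'qd': array([-0.1398,  0.0173, -0.0169,  0.0683, -0.0748, -0.0086]), 'joint_efforts': array([  0.0019, -52.0391,  46.4796,   0.0164,   0.0002,  -0.    ]), 'ee_pos': array([ 0.2226, -0.5027,  0.2306]), 'tcp_rot': array([-89.9991,   0.0748, -66.1183]), 'wrist_force': array([ 0.418 ,  0.6736, -0.7269]), 'torque': array([-0.0011, -0.0009,  0.0561]), 'opening': 0.08541992370577753}
side {'K': array([[415.8016,   0.    , 258.4433],
       [  0.    , 415.8016, 185.8552],
       [  0.    ,   0.    ,   1.    ]]), 'dist_coeffs': array([-0.1515,  0.    ,  0.    ,  0.    ,  0.    ]), 'view': array([[-0.8659, -0.4998, -0.0185,  0.4974],
       [ 0.2541, -0.4715,  0.8445, -0.2506],
       [-0.4308,  0.7266,  0.5353, -0.8183],
       [ 0.    ,  0.    ,  0.    ,  1.    ]])}
top {'K': array([[348.2022,   0.    , 261.3312],
       [  0.    , 348.2022, 188.5022],
       [  0.    ,   0.    ,   1.    ]]), 'dist_coeffs': array([-0.0745,  0.    ,  0.    ,  0.    ,  0.    ]), 'view': array([[ 0.0071, -0.9989,  0.0468, -0.0428],
       [ 0.9975,  0.0104,  0.0705, -0.5752],
       [-0.0709,  0.0462,  0.9964, -0.8774],
       [ 0.    ,  0.    ,  0.    ,  1.    ]])}
```

View pics/side0.png

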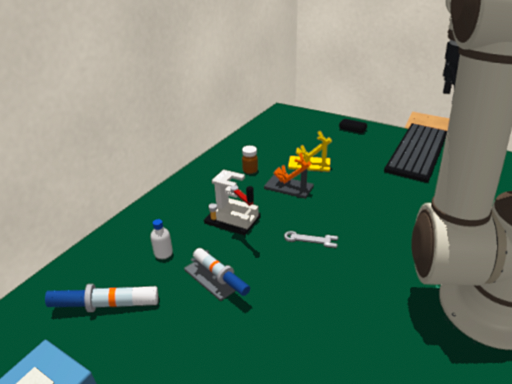

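View pics/top0.png

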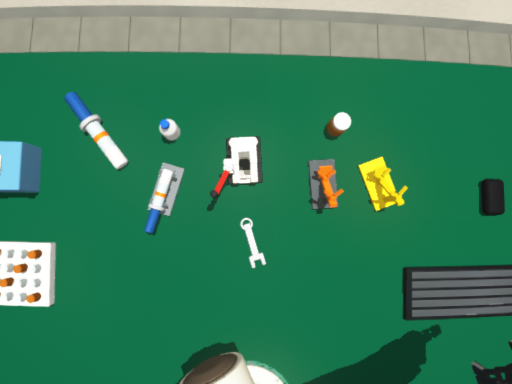

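```bash
cat > h.py <<'E'
import numpy as np, cv2
from workcell import bot
np.set_printoptions(precision=4,suppress=True)
def proj(c,P):
    p=bot.camera_params(c); P=np.atleast_2d(np.asarray(P,float))
    X=P@p["view"][:3,:3].T+p["view"][:3,3]
    X=X*np.array([1,-1,-1])
    return cv2.projectPoints(X.reshape(-1,1,3),np.zeros(3),np.zeros(3),p["K"],p["dist_coeffs"])[0].reshape(-1,2)
def ray(c,uv):
    p=bot.camera_params(c); R=p["view"][:3,:3]; t=p["view"][:3,3]
    n=cv2.undistortPoints(np.array([[uv]],float),p["K"],p["dist_coeffs"])[0,0]
    d=R.T@np.array([n[0],-n[1],-1]); return -R.T@t,d
def onz(c,uv,z):
    o,d=ray(c,uv); return o+d*(z-o[2])/d[2]
def shot(c,name,box=None,k=1):
    im=bot.camera(c)[...,::-1].copy(); return crop(im,name,box,k)
def crop(im,name,box=None,k=1):
    if box: im=im[box[1]:box[3],box[0]:box[2]]
    cv2.imwrite(f"pics/{name}.png",cv2.resize(im,None,fx=k,fy=k,interpolation=cv2.INTER_CUBIC))
def Rm(rpy):
    from scipy.spatial.transform import Rotation as R
    return R.from_euler('xyz',rpy,degrees=True).as_matrix()
E
python3 - <<'E'
from h import *
import pickle
D={}
for c in ("side","top"):
  for t in ("cartridge_mid","cradle","rest","station","latch","latch_knob","amber_jar","white_bottle","spanner"):
    r=bot.trace(c,t)
    D[c,t]=r
    print(c,t,[(round(x["score"],2),np.round(x["xy"]).tolist(),int(x["mask"].sum())) for x in r])
pickle.dump(D,open("masks.pkl","wb"))
a=cv2.imread("pics/top0.png"); b=cv2.imread("pics/side0.png")
crop(a,"t_cr",(130,110,290,230),5); crop(a,"t_rest",(290,100,420,220),6)
crop(b,"s_cr",(170,160,290,310),4); crop(b,"s_rest",(240,110,350,210),6)
E
```

```text
side cartridge_mid [(0.93, [221.0, 273.0], 780)]
side cradle [(0.56, [208.0, 280.0], 774), (0.32, [221.0, 273.0], 834)]
side rest [(0.88, [314.0, 161.0], 690), (0.75, [295.0, 181.0], 972)]
side station [(0.81, [230.0, 208.0], 2226)]
side latch [(0.68, [245.0, 192.0], 269)]
side latch_knob [(0.59, [247.0, 191.0], 273), (0.28, [158.0, 240.0], 632)]
side amber_jar [(0.83, [248.0, 158.0], 356)]
side white_bottle [(0.91, [160.0, 243.0], 657)]
side spanner [(0.8, [311.0, 242.0], 355)]
top cartridge_mid [(0.71, [159.0, 203.0], 689), (0.57, [93.0, 129.0], 1349)]
top cradle [(0.77, [174.0, 187.0], 642)]
top rest [(0.7, [379.0, 185.0], 1316), (0.63, [325.0, 184.0], 1376)]
top station [(0.7, [323.0, 183.0], 1296), (0.61, [243.0, 164.0], 1838)]
top latch [(0.63, [220.0, 184.0], 216), (0.61, [175.0, 188.0], 511)]
top latch_knob [(0.56, [221.0, 180.0], 287), (0.3, [242.0, 164.0], 1756)]
top amber_jar [(0.66, [339.0, 125.0], 362)]
top white_bottle [(0.64, [168.0, 129.0], 310)]
top spanner [(0.96, [254.0, 246.0], 335)]
```

View pics/t_cr.png

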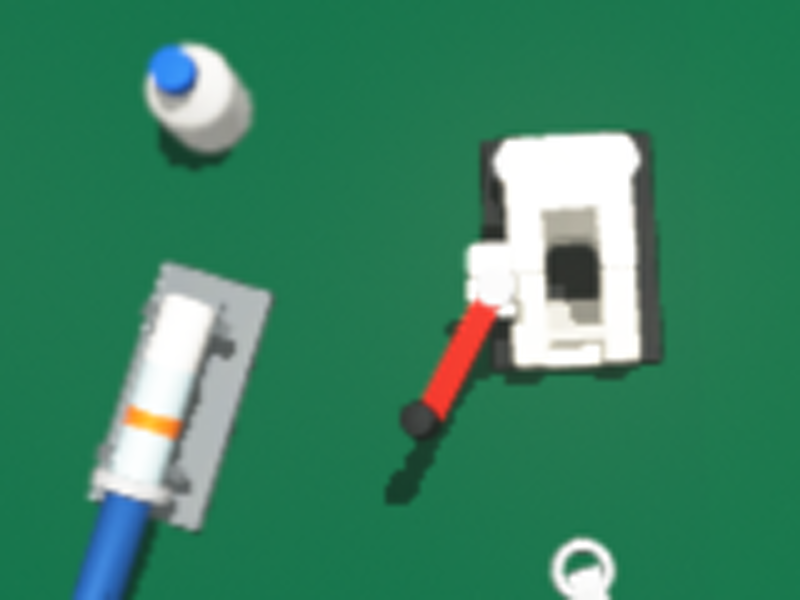

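View pics/t_rest.png

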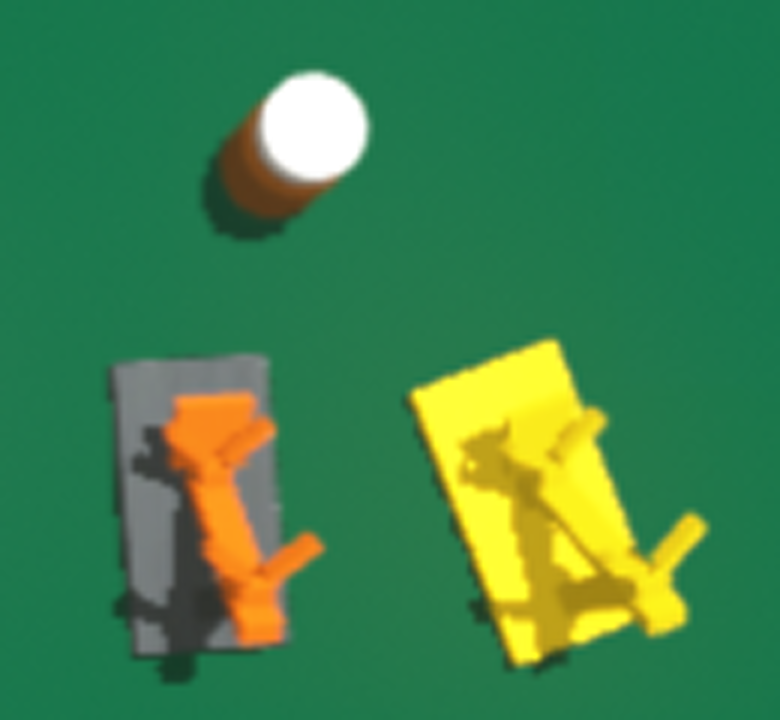

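View pics/s_cr.png

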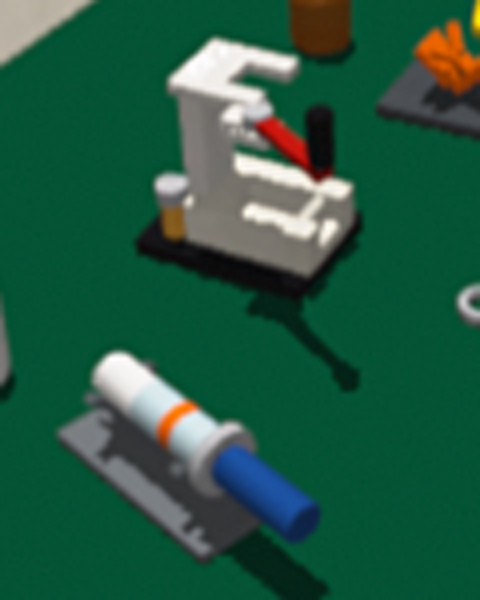

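View pics/s_rest.png

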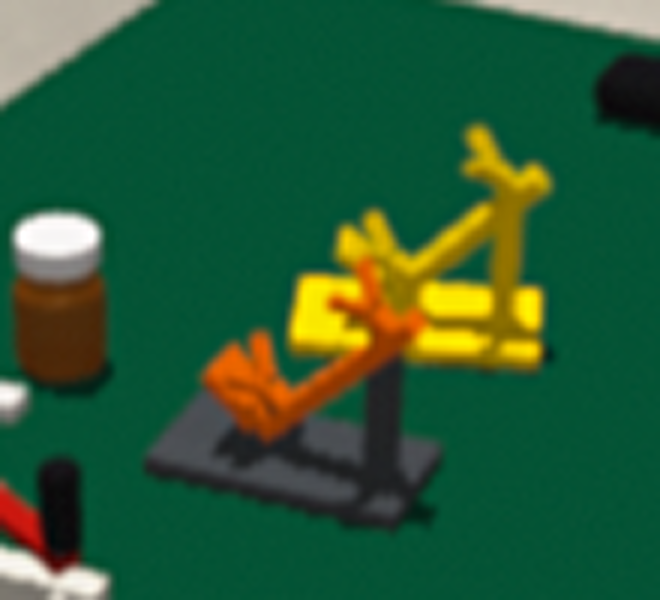

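Run:
```python
from h import *
def f(c,pts,k,off,z):
    P=np.array([onz(c,np.array(p)/k+np.array(off),z) for p in pts]); return P
def rep(n,P):
    print(n); print(P); print(" mean",P.mean(0)," edges",np.linalg.norm(P-np.roll(P,-1,0),axis=1))
    # long axis direction: from (BL,BR) to (TL,TR)
    d=(P[0]+P[1]-P[2]-P[3]); print(" yaw",np.degrees(np.arctan2(d[1],d[0])))
rep("rest",f("top",[(113,362),(267,355),(288,645),(135,655)],6,(290,100),.008))
rep("cradle",f("top",[(165,265),(271,290),(200,530),(92,500)],5,(130,110),.008))
rep("station",f("top",[(483,140),(652,133),(662,362),(498,372)],5,(130,110),.008))
print("rest side",f("side",[(148,462),(395,520),(440,445),(205,395)],6,(240,110),.008))
# cartridge: foot end top centre, head
print("foot/top edge z.059", onz("top",np.array((185,297))/5+(130,110),.059))
print("knob",onz("top",np.array((418,418))/5+(130,110),.167), "pin",onz("top",np.array((492,285))/5+(130,110),.135))
print("column top TL/TR",f("top",[(500,137),(635,133)],5,(130,110),.129))
```

```text
rest
[[ 0.6528 -0.1641  0.008 ]
 [ 0.6571 -0.2335  0.008 ]
 [ 0.5282 -0.2418  0.008 ]
 [ 0.5234 -0.1735  0.008 ]]
 mean [ 0.5904 -0.2032  0.008 ]  edges [0.0695 0.1292 0.0685 0.1298]
 yaw 3.925387761881817
cradle
[[0.6407 0.2195 0.008 ]
 [0.6281 0.1638 0.008 ]
 [0.5027 0.1977 0.008 ]
 [0.5176 0.2541 0.008 ]]
 mean [0.5723 0.2088 0.008 ]  edges [0.0571 0.1299 0.0583 0.1278]
 yaw -15.398459460942243
station
[[ 0.7092  0.0544  0.008 ]
 [ 0.7144 -0.0349  0.008 ]
 [ 0.5926 -0.041   0.008 ]
 [ 0.5864  0.0447  0.008 ]]
 mean [0.6507 0.0058 0.008 ]  edges [0.0894 0.122  0.086  0.1232]
 yaw 3.704630921592683
rest side [[ 0.6467 -0.1617  0.008 ]
 [ 0.5204 -0.1725  0.008 ]
 [ 0.5283 -0.243   0.008 ]
 [ 0.6521 -0.2304  0.008 ]]
foot/top edge z.059 [0.6177 0.1971 0.059 ]
knob [0.5532 0.0716 0.167 ] pin [0.6153 0.0422 0.135 ]
column top TL/TR [[ 0.6845  0.0399  0.129 ]
 [ 0.6873 -0.0219  0.129 ]]
```

```bash
cat > ov.py <<'E'
from h import *
def T(p,P):
    a=np.radians(p[2]); c,s=np.cos(a),np.sin(a); P=np.atleast_2d(P)/1000.
    return np.c_[p[0]+c*P[:,0]-s*P[:,1], p[1]+s*P[:,0]+c*P[:,1], P[:,2]]
def lines(img,c,segs,box,k,col):
    for s in segs:
        uv=proj(c,s); q=((uv-np.array(box[:2])+.5)*k).astype(int)
        cv2.polylines(img,[q.reshape(-1,1,2)],False,col,1,cv2.LINE_AA)
def rect(x0,x1,y0,y1,z): return np.array([(x0,y0,z),(x1,y0,z),(x1,y1,z),(x0,y1,z),(x0,y0,z)],float)
def circ(x,y,r,z): t=np.linspace(0,2*np.pi,25); return np.c_[x+r*np.cos(t),y+r*np.sin(t),0*t+z]
def st(p,a):
    f=[(-15,14),(14,14),(14,-14),(-15,-14),(-15,-28),(30,-28),(30,-18),(46,-18),(46,18),(30,18),(30,28),(-15,28),(-15,14)]
    S=[np.array([(x,y,z) for x,y in f],float) for z in (129,)]
    S+=[rect(-33,15,-15,15,42),rect(-14.5,15,-15,15,12),rect(30,46,-18,18,129)]
    h=np.array([-21,36]); d=np.array([-np.sin(a),-np.cos(a)]); k=h+70*d
    S+=[np.array([(*h,129),(*k,129)]),circ(*k,8,167),circ(*k,8,131)]
    return [T(p,s) for s in S]
def rest(p):
    S=[rect(-65,65,-35,35,8),rect(-65,65,-35,35,0)]
    m=np.array([-21,0,106]); u=np.array([-1,0,1])/2**.5; n=np.array([1,0,1])/2**.5  # n normal up
    y=np.array([0,1,0])
    foot=m-80*u
    rr=foot-31*n
    S+=[np.array([rr+8*y+5*u,rr+8*y+88*u,rr-8*y+88*u,rr-8*y+5*u,rr+8*y+5*u])]
    for d in (9,84):
        for e in (-4,4):
            b=foot+(d+e)*u; S+=[np.array([b-22.5*y+4*n,b-18.4*n,b+22.5*y+4*n])]
    return [T(p,s) for s in S]
def cyl(m,u):
    u=u/np.linalg.norm(u); w=np.cross(u,[0.3,.2,.9]); w/=np.linalg.norm(w); v=np.cross(u,w); t=np.linspace(0,2*np.pi,33)[:,None]
    S=[]
    for d,r in ((0,13),(34,13),(92,13),(92,20),(100,20),(100,12),(160,12)):
        S.append(m+(d-80)*u/1000+r/1000*(np.cos(t)*w+np.sin(t)*v))
    return S
def cradle(p):
    S=[rect(-65,65,-30,30,8),rect(-65,65,-30,30,0)]
    L=[T(p,s) for s in S]
    a=np.radians(p[2]); m=T(p,[(-30,0,46)])[0]
    return L+cyl(m,np.array([-np.cos(a),-np.sin(a),0]))
def draw(src,c,name,box,k,groups):
    im=cv2.imread(src) if isinstance(src,str) else src
    im=cv2.resize(im[box[1]:box[3],box[0]:box[2]],None,fx=k,fy=k,interpolation=cv2.INTER_CUBIC)
    for g,col in groups: lines(im,c,g,box,k,col)
    cv2.imwrite(f"pics/{name}.png",im)
E
python3 - <<'E'
from ov import *
G=[(st((.640,.007,3.7),2.1),(255,0,255)),(rest((.590,-.2032,3.9)),(255,255,0)),(cradle((.572,.2088,-15.4)),(0,0,255))]
draw("pics/top0.png","top","o1",(145,120,275,240),6,G)
draw("pics/side0.png","side","o2",(180,160,280,300),5,G)
draw("pics/top0.png","top","o3",(300,150,350,220),8,G)
draw("pics/side0.png","side","o4",(260,150,320,200),10,G)
E
```

```text
(no output)
```

View pics/o1.png

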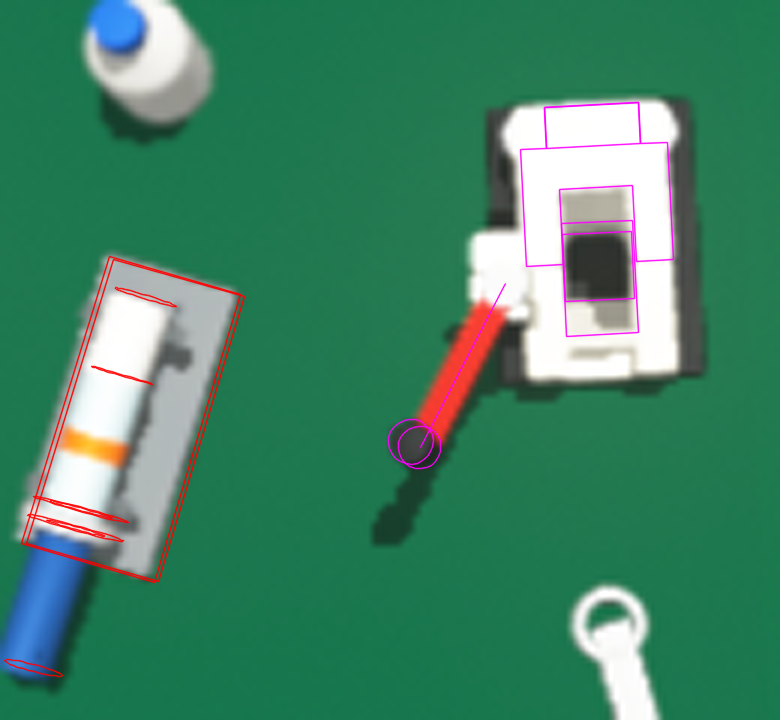

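View pics/o2.png

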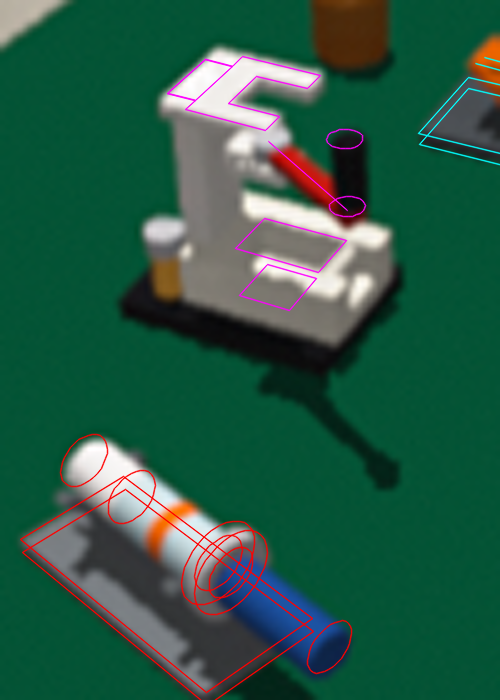

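View pics/o3.png

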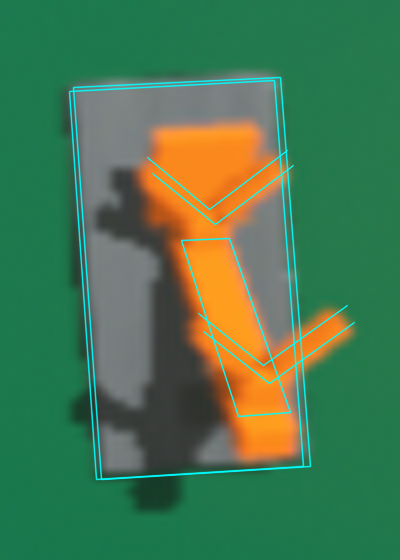

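View pics/o4.png

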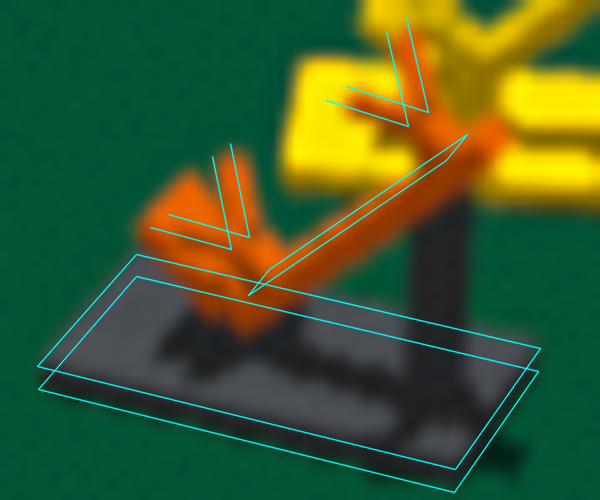

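```bash
cat > mv.py <<'E'
from h import *
from scipy.spatial.transform import Rotation as R
CR=(.572,.2095,-15.4); RE=(.590,-.2032,3.9); ST=(.640,.0065,3.7)
def fr(p):
    a=np.radians(p[2]); ex=np.array([np.cos(a),np.sin(a),0]); return np.array([p[0],p[1],0]),ex,np.array([-ex[1],ex[0],0]),np.array([0,0,1.])
def tool(p,local,t,back=0):
    """grasp point at local (mm) in frame p, tool leaning t deg: pointing down and +x by t; jaw along +y. back=mm retract"""
    o,ex,ey,ez=fr(p); d=np.sin(np.radians(t))*ex-np.cos(np.radians(t))*ez
    g=o+(ex*local[0]+ey*local[1]+ez*local[2])/1000
    return g+d*(.019-back/1000.), np.c_[ey,d,np.cross(ey,d)]
def delta(pos,Rt,ob=None):
    ob=ob or bot.get_obs(); Rc=Rm(ob["tcp_rot"]); 
    rv=np.degrees(R.from_matrix(Rt@Rc.T).as_rotvec()); tr=(pos-ob["ee_pos"])*1000
    print("travel mm",np.round(tr,1)," rotvec",np.round(rv,2),"|rot|",round(float(np.linalg.norm(rv)),1)); return tr,rv
E
python3 - <<'E'
from mv import *
p,Rt=tool(CR,(-5,0,46),25,back=110); print(p); delta(p,Rt)
p,Rt=tool(CR,(-5,0,46),0,back=110); delta(p,Rt)
E
```

```text
[0.5301 0.221  0.1285]
travel mm [ 307.5  723.9 -102.8]  rotvec [-32.37  -2.4  137.92] |rot| 141.7
travel mm [344.5 713.7 -94.3]  rotvec [  0.    -0.   140.72] |rot| 140.7
```

```bash
python3 -m jog '[{"rotation":[0,0,10],"travel":[25,45,2],"jaw":1},{"rotation":[0,0,10],"travel":[25,45,2],"jaw":1},{"rotation":[0,0,10],"travel":[25,45,2],"jaw":1},{"rotation":[0,0,10],"travel":[25,45,2],"jaw":1}]'; python3 -c "
from h import *
print(bot.get_obs()['q'])"
```

```text
time: 1.5
ee_pos: [0.3231, -0.3215, 0.2394]
tcp_rot: [-90.0, -0.0, -25.8]
wrist_force: [1.1, -1.0, -0.1]
opening: 0.0853
[-44.8551  -7.6807  -1.4273  96.227    0.002   70.956 ]
```

```bash
python3 -m jog '[{"rotation":[0,0,10],"travel":[25,52,0],"jaw":1},{"rotation":[0,0,10],"travel":[25,52,0],"jaw":1},{"rotation":[0,0,10],"travel":[25,52,0],"jaw":1},{"rotation":[0,0,10],"travel":[25,52,0],"jaw":1},{"rotation":[0,0,10],"travel":[25,52,0],"jaw":1},{"rotation":[0,0,10],"travel":[25,52,0],"jaw":1},{"rotation":[0,0,10],"travel":[25,52,0],"jaw":1},{"rotation":[0,0,10],"travel":[25,52,0],"jaw":1}]'; python3 -c "
from mv import *
print(bot.get_obs()['q'])
p,Rt=tool(CR,(-5,0,46),25,back=110);delta(p,Rt)"
```

```text
time: 2.5
ee_pos: [0.5232, 0.0951, 0.2395]
tcp_rot: [-90.0, -0.0, 54.2]
wrist_force: [1.1, -1.1, -0.0]
opening: 0.0856
[10.3024  2.6112  8.4979 95.8486 -0.0073 46.0752]
travel mm [   6.9  126.  -111. ]  rotvec [-10.86 -22.63  20.04] |rot| 32.1
```

```bash
python3 -m jog '[{"rotation":[-2.7,-5.65,5],"travel":[2,32,-5],"jaw":1},{"rotation":[-2.7,-5.65,5],"travel":[2,32,-5],"jaw":1},{"rotation":[-2.7,-5.65,5],"travel":[2,32,-20],"jaw":1},{"rotation":[-2.7,-5.65,5],"travel":[1,30,-30],"jaw":1},{"rotation":[0,0,0],"travel":[0,0,0],"jaw":1}]'; python3 -c "
from mv import *
print(bot.get_obs()['q'])
shot('top','t1',(110,90,260,260),4);shot('side','s1',(120,200,300,330),4)
p,Rt=tool(CR,(-5,0,46),25,back=0);delta(p,Rt)"
```

```text
time: 3.12
ee_pos: [0.5267, 0.22, 0.1751]
tcp_rot: [-114.7, 0.1, 74.5]
wrist_force: [0.8, -0.3, 0.3]
opening: 0.0852
[ 31.4754 -11.0106 -15.068   68.552  -17.8507  44.216 ]
travel mm [  45.5  -10.6 -151.1]  rotvec [-0.22 -0.04  0.34] |rot| 0.4
```

View pics/t1.png

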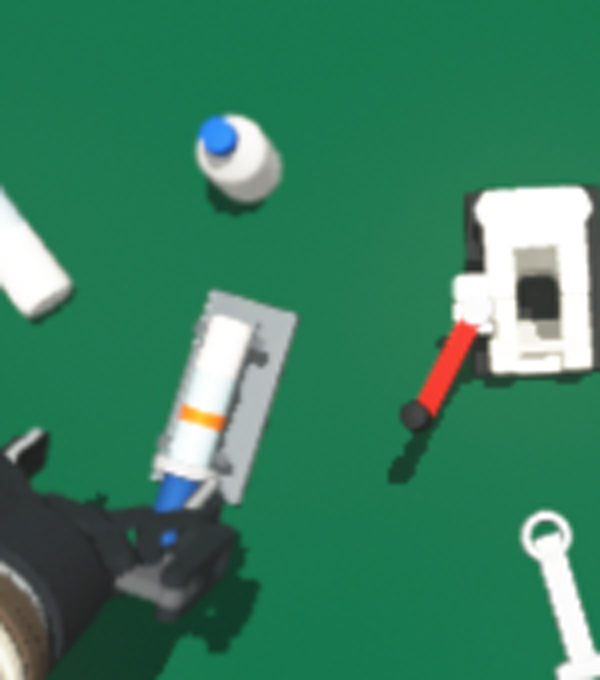

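View pics/s1.png

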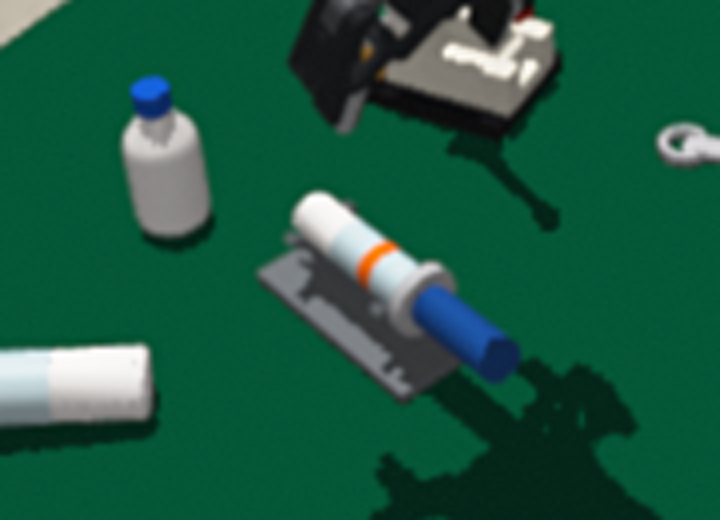

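```bash
python3 -m jog '[{"rotation":[0,0,0],"travel":[9,-1.5,-30],"jaw":1},{"rotation":[0,0,0],"travel":[9,-1.5,-30],"jaw":1},{"rotation":[0,0,0],"travel":[9,-2,-30],"jaw":1},{"rotation":[0,0,0],"travel":[9,-2,-25],"jaw":1},{"rotation":[0,0,0],"travel":[6,-2,-20],"jaw":1},{"rotation":[0,0,0],"travel":[3,-1.5,-12],"jaw":1},{"rotation":[0,0,0],"travel":[0,0,-4],"jaw":1},{"rotation":[0,0,0],"travel":[0,0,0],"jaw":1}]'; python3 -c "
from mv import *
shot('top','t2',(110,90,260,260),4);shot('side','s2',(120,180,300,310),4)
p,Rt=tool(CR,(-5,0,46),25,back=0);delta(p,Rt)"
```

```text
time: 4.22
ee_pos: [0.5751, 0.2086, 0.0291]
tcp_rot: [-114.9, -0.2, 74.2]
wrist_force: [-0.0, 0.9, -0.1]
opening: 0.0853
travel mm [-0.2 -0.2 -0.7]  rotvec [-0.23  0.04  0.36] |rot| 0.4
```

View pics/t2.png

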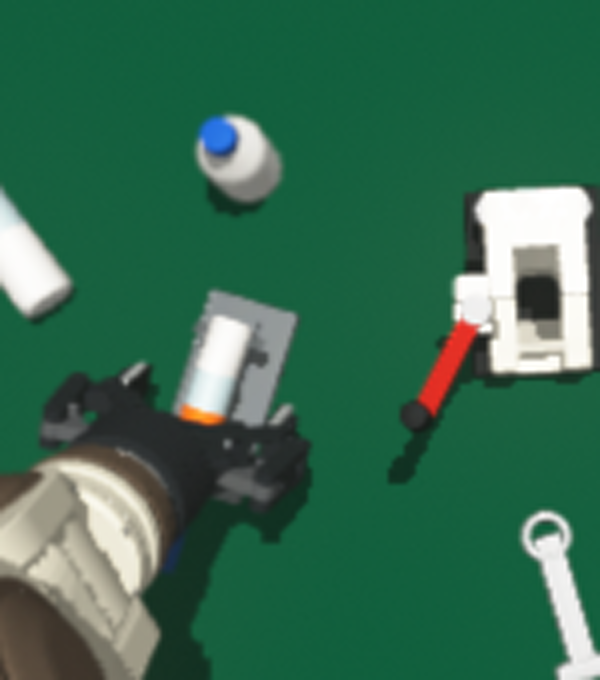

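View pics/s2.png

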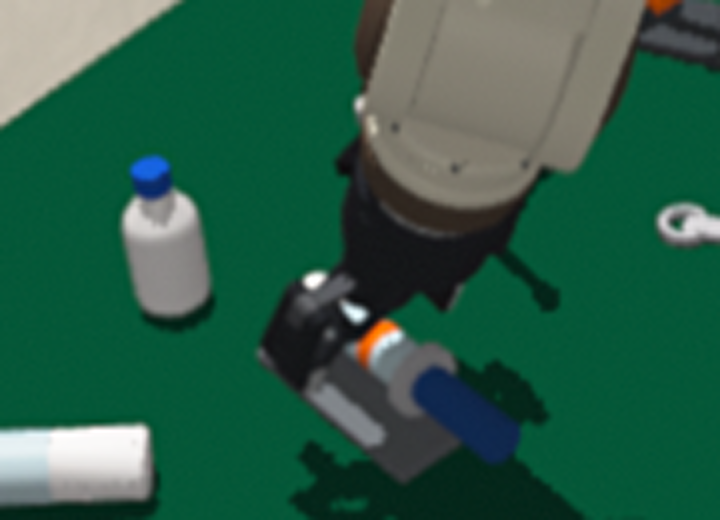

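```bash
python3 -m jog '[{"rotation":[0,0,0],"travel":[0,0,0],"jaw":-0.2},{"rotation":[0,0,0],"travel":[0,0,0],"jaw":-1},{"rotation":[0,0,0],"travel":[0,0,0],"jaw":-1},{"rotation":[0,0,0],"travel":[0,0,0],"jaw":-1}]' 50;python3 -m jog '[{"rotation":[0,0,0],"travel":[0,0,0],"jaw":-1},{"rotation":[0,0,0],"travel":[0,0,0],"jaw":-1}]' 50
```

```text
time: 4.82
ee_pos: [0.5757, 0.2109, 0.0297]
tcp_rot: [-115.0, -0.5, 74.4]
wrist_force: [1.4, 10.3, 0.9]
opening: 0.0245
time: 5.08
ee_pos: [0.5757, 0.2109, 0.0297]
tcp_rot: [-115.0, -0.4, 74.4]
wrist_force: [2.2, 10.3, 2.4]
opening: 0.0247
```

```bash
python3 -m jog '[{"rotation":[0,0,0],"travel":[0,2,8],"jaw":-1},{"rotation":[0,0,0],"travel":[0,0,20],"jaw":-1},{"rotation":[0,0,0],"travel":[0,0,40],"jaw":-1},{"rotation":[0,0,0],"travel":[0,0,40],"jaw":-1},{"rotation":[0,0,0],"travel":[0,0,40],"jaw":-1},{"rotation":[0,0,0],"travel":[0,0,0],"jaw":-1}]';  python3 -c "
from mv import *
shot('top','t3',(110,90,260,260),4);shot('side','s3',(120,150,300,290),4)
print(bot.get_obs())"
```

```text
time: 5.82
ee_pos: [0.5759, 0.2111, 0.1804]
tcp_rot: [-115.2, -0.4, 74.2]
wrist_force: [0.5, -0.1, -2.3]
opening: 0.0247
{'time': 5.925, 'q': array([ 27.8475,  -6.4643, -11.1516,  66.6594, -16.7744,  40.8671]), 'qd': array([-0.0295,  0.8239, -1.7522, -0.3666,  0.1058, -0.0348]), 'joint_efforts': array([  0.0023, -46.6786,  54.3843,  -3.8219,  -1.0726,   0.0012]), 'ee_pos': array([0.5744, 0.2104, 0.1758]), 'tcp_rot': array([-114.8845,   -0.1425,   74.2376]), 'wrist_force': array([-0.2434, -0.427 , -2.9348]), 'torque': array([ 0.094 ,  0.5234, -0.0087]), 'opening': 0.024599897814290953}
```

View pics/t3.png

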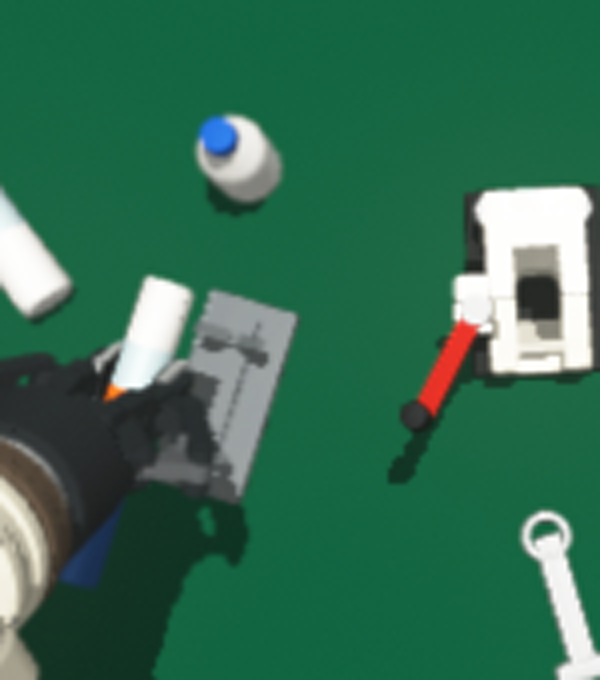

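View pics/s3.png

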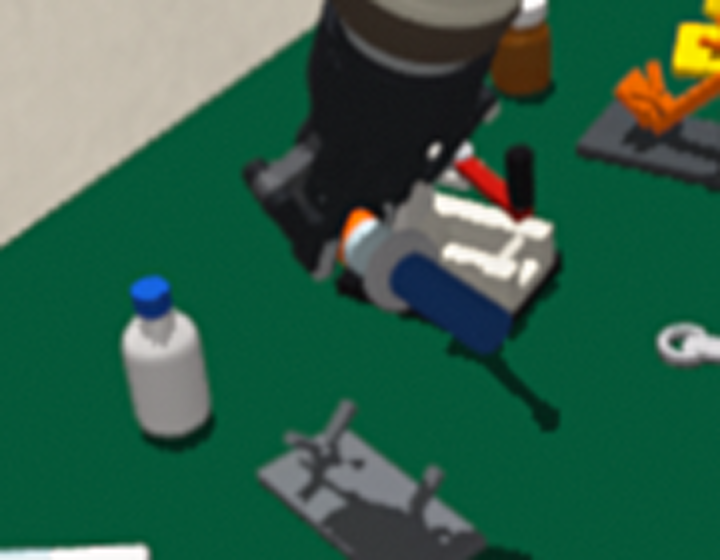

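```bash
cat >> ov.py <<'E'
def held(ob,s,tilt,dl=(0,0,0)):
    """cartridge held by body: s mm from foot to grasp point, tilt = angle tool lean t at grasp (axis horizontal when tool leans t)"""
    Rt=Rm(ob["tcp_rot"]); g=ob["ee_pos"]-.019*Rt[:,1]
    # in tool frame: u = -(sin t * d + cos t * e), e = z axis of tool x ... 
    e=np.cross(Rt[:,1],Rt[:,0]); t=np.radians(tilt)
    u=-(np.sin(t)*Rt[:,1]+np.cos(t)*e)
    return g+(80-s)/1000*u+np.array(dl)/1000, u
E
python3 - <<'E'
from ov import *
ob=bot.get_obs()
m,u=held(ob,55,25); print(m,u)
if u[2]>.2 or u[0]>0: print("check sign")
t=bot.camera("top")[...,::-1].copy(); s=bot.camera("side")[...,::-1].copy()
cv2.imwrite("pics/top1.png",t); cv2.imwrite("pics/side1.png",s)
G=[(cyl(m,u),(0,0,255))]
draw(t,"top","o5",(110,130,190,250),6,G); draw(s,"side","o6",(180,160,270,260),6,G)
E
```

```text
[0.5426 0.2193 0.193 ] [-0.9624  0.2716  0.002 ]
```

View pics/o5.png

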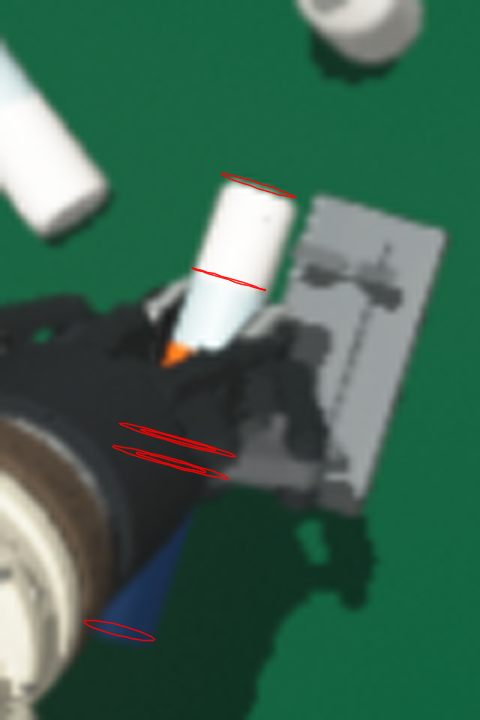

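View pics/o6.png

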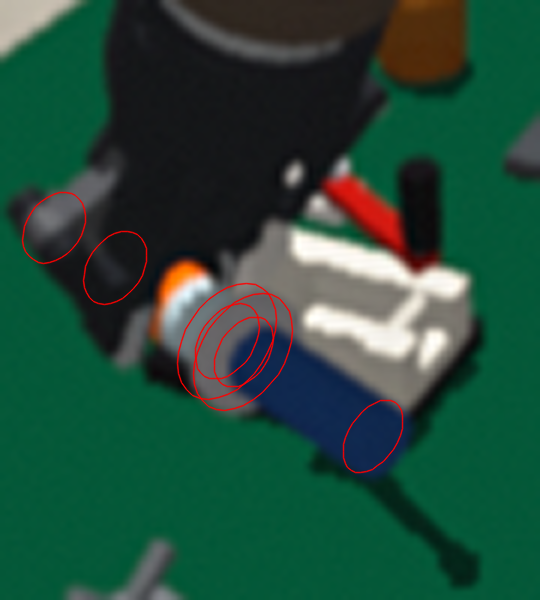

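```bash
sed -i 's/^CR=.*/CR=(.572,.2095,-15.4); RE=(.591,-.2005,3.9); ST=(.6415,.0085,3.7)/' mv.py
python3 - <<'E'
from mv import *
print("jar",onz("top",(342.5,121),.075), "bottle",onz("top",(167,127),.09))
p,Rt=tool(RE,(-3.3-1.4,0,88.3+1.4+80),-20); print(p); delta(p,Rt)
E
```

```text
jar [ 0.7434 -0.2376  0.075 ] bottle [0.7164 0.1933 0.09  ]
[ 0.5798 -0.2013  0.1518]
travel mm [   5.9 -411.5  -22.5]  rotvec [ 4.59 44.77 18.67] |rot| 48.7
```

```bash
python3 -m jog '[{"rotation":[0,0,0],"travel":[0,-10,50],"jaw":-1},{"rotation":[0,0,0],"travel":[0,-30,50],"jaw":-1},{"rotation":[0,0,0],"travel":[0,-50,20],"jaw":-1},{"rotation":[0.92,8.95,3.73],"travel":[0,-55,0],"jaw":-1},{"rotation":[0.92,8.95,3.73],"travel":[0,-55,0],"jaw":-1},{"rotation":[0.92,8.95,3.73],"travel":[0,-55,0],"jaw":-1},{"rotation":[0.92,8.95,3.73],"travel":[0,-55,0],"jaw":-1},{"rotation":[0.92,8.95,3.73],"travel":[0,-55,0],"jaw":-1}]';  python3 - <<'E'
from mv import *
print(bot.get_obs()['q'])
p,Rt=tool(RE,(-3.3-1.4,0,88.3+1.4+80),-20); print(p); delta(p,Rt)
E
```

```text
time: 7.02
ee_pos: [0.5764, -0.1401, 0.2957]
tcp_rot: [-72.5, 0.5, 92.7]
wrist_force: [1.7, 0.3, -0.5]
opening: 0.0245
[-11.4359  34.2097  52.6335 125.2904  -4.6398 -13.3348]
[ 0.5798 -0.2013  0.1518]
travel mm [   3.5  -61.1 -143.8]  rotvec [0.34 2.55 1.23] |rot| 2.9
```

```bash
python3 -m jog '[{"rotation":[0,0,0],"travel":[1,-31,-30],"jaw":-1},{"rotation":[0.1,1,0.5],"travel":[2,-30,-35],"jaw":-1},{"rotation":[0.2,1.5,0.7],"travel":[0,0,-35],"jaw":-1},{"rotation":[0,0,0],"travel":[0,0,-30],"jaw":-1},{"rotation":[0,0,0],"travel":[0,0,0],"jaw":-1}]';  python3 - <<'E'
from mv import *
from ov import draw,cyl,held,rest
ob=bot.get_obs(); print(ob['q'])
p,Rt=tool(RE,(-3.3-1.4,0,88.3+1.4+80),-20); print(p); delta(p,Rt)
m,u=held(ob,55,25); print(u)
t=bot.camera("top")[...,::-1].copy(); s=bot.camera("side")[...,::-1].copy()
cv2.imwrite("pics/top2.png",t); cv2.imwrite("pics/side2.png",s)
G=[(cyl(m,u),(0,0,255)),(rest(RE),(255,255,0))]
draw(t,"top","o7",(290,130,390,250),6,G); draw(s,"side","o8",(230,90,340,210),6,G)
E
```

```text
time: 7.65
ee_pos: [0.5783, -0.1984, 0.164]
tcp_rot: [-70.1, 0.0, 93.9]
wrist_force: [0.4, -0.7, -0.4]
opening: 0.0246
[-15.8567  33.4959  35.9312 111.2899  -6.6114 -18.6063]
[ 0.5798 -0.2013  0.1518]
travel mm [  1.5  -2.9 -12.1]  rotvec [0.   0.06 0.05] |rot| 0.1
[-0.7063 -0.0474  0.7064]
```

View pics/o7.png

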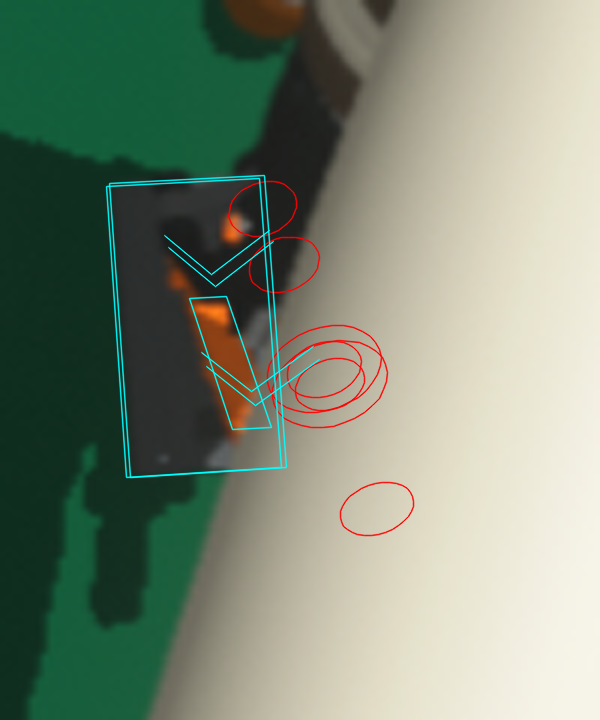

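View pics/o8.png

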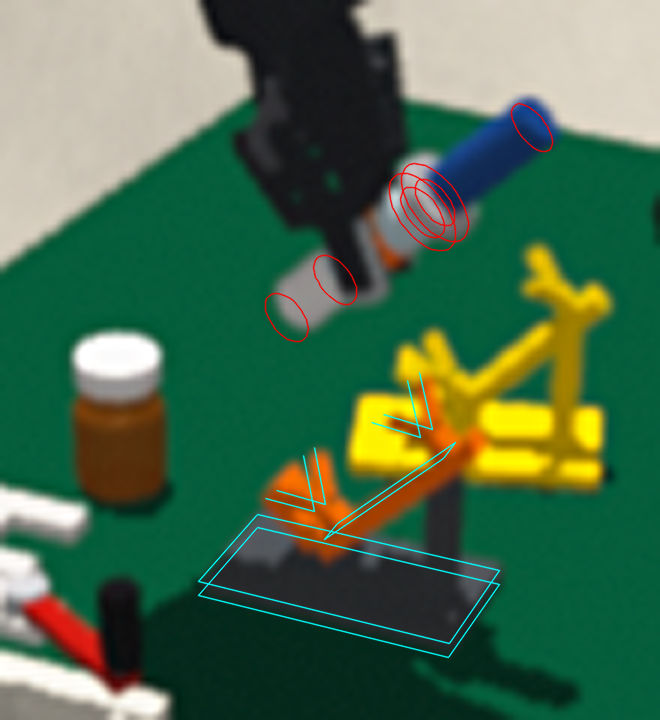

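```bash
python3 -m jog '[{"rotation":[0,0,0],"travel":[1,-2,-20],"jaw":-1},{"rotation":[0,0,0],"travel":[0,0,-20],"jaw":-1},{"rotation":[0,0,0],"travel":[0,0,-15],"jaw":-1},{"rotation":[0,0,0],"travel":[0,0,-8],"jaw":-1},{"rotation":[0,0,0],"travel":[0,0,0],"jaw":-1}]';  python3 - <<'E'
from mv import *
from ov import draw,cyl,held,rest
ob=bot.get_obs(); print(ob['q'])
p,Rt=tool(RE,(-3.3-1.4,0,88.3+1.4),-20); print(p); delta(p,Rt)
s=bot.camera("side")[...,::-1].copy()
cv2.imwrite("pics/side3.png",s)
draw(s,"side","o9",(250,110,340,200),7,[])
E
```

```text
time: 8.38
ee_pos: [0.5805, -0.2005, 0.1046]
tcp_rot: [-70.4, 0.1, 93.9]
wrist_force: [-0.1, 0.4, -1.3]
opening: 0.0245
[-15.9764  32.9789  28.7304 104.2347  -6.6525 -18.7358]
[ 0.5798 -0.2013  0.0718]
travel mm [ -0.6  -0.7 -32.8]  rotvec [0.1  0.4  0.03] |rot| 0.4
```

View pics/o9.png

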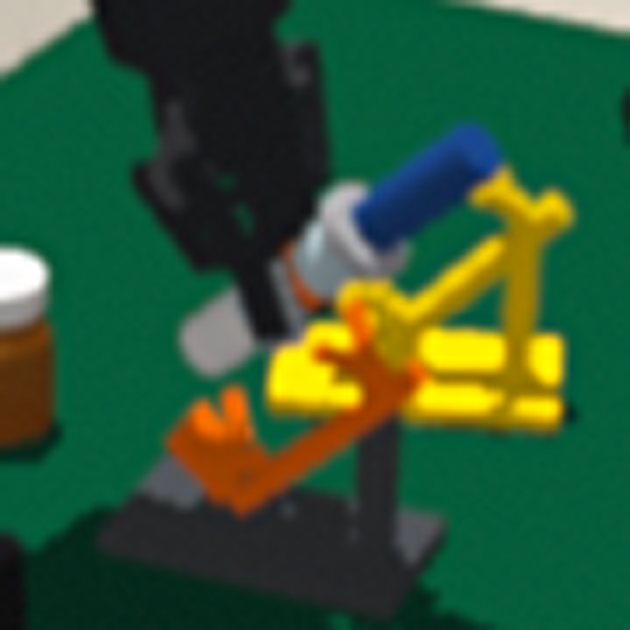

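```bash
python3 -m jog '[{"rotation":[0,0,0],"travel":[0,-0.5,-12],"jaw":-1},{"rotation":[0,0,0],"travel":[0,0,-10],"jaw":-1},{"rotation":[0,0,0],"travel":[0,0,-4],"jaw":-1},{"rotation":[0,0,0],"travel":[0,0,0],"jaw":-1}]';  python3 -m jog '[{"rotation":[0,0,0],"travel":[0,0,-3],"jaw":-1},{"rotation":[0,0,0],"travel":[0,0,0],"jaw":-1}]';python3 - <<'E'
from mv import *
from ov import draw,cyl,held,rest
s=bot.camera("side")[...,::-1].copy()
draw(s,"side","o10",(250,110,340,200),7,[])
E
```

```text
time: 8.93
ee_pos: [0.5802, -0.201, 0.0781]
tcp_rot: [-70.4, 0.1, 93.9]
wrist_force: [0.1, -0.7, -2.0]
opening: 0.0244
time: 9.18
ee_pos: [0.5805, -0.2011, 0.0755]
tcp_rot: [-70.4, 0.1, 93.9]
wrist_force: [-0.7, 0.5, -1.4]
opening: 0.0245
```

View pics/o10.png

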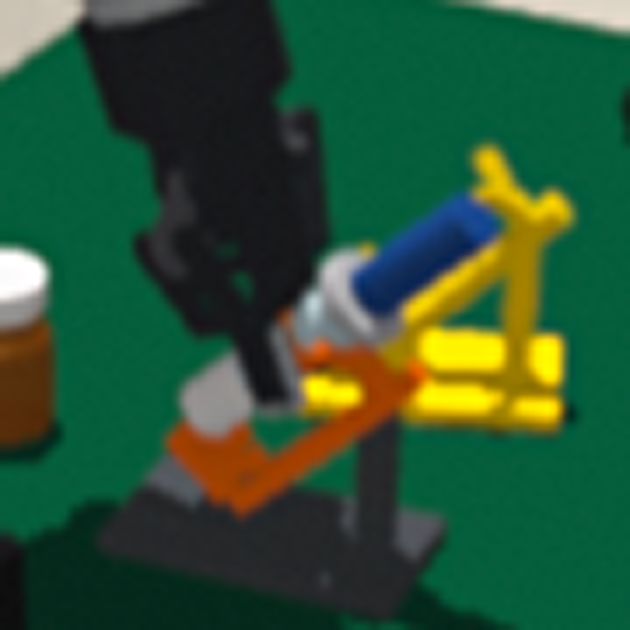

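Nearly seated, with the foot above the plate at (210,405) and no contact yet. Continuing down in small steps.

```bash
python3 -m jog '[{"rotation":[0,0,0],"travel":[0,0,-3],"jaw":-1},{"rotation":[0,0,0],"travel":[0,0,0],"jaw":-1}]';  python3 -m jog '[{"rotation":[0,0,0],"travel":[0,0,-2],"jaw":-1},{"rotation":[0,0,0],"travel":[0,0,0],"jaw":-1}]';python3 -m jog '[{"rotation":[0,0,0],"travel":[0,0,-2],"jaw":-1},{"rotation":[0,0,0],"travel":[0,0,0],"jaw":-1}]'
```

```text
time: 9.48
ee_pos: [0.5808, -0.2013, 0.0727]
tcp_rot: [-70.5, 0.2, 93.9]
wrist_force: [1.1, -1.3, -1.2]
opening: 0.0245
time: 9.72
ee_pos: [0.581, -0.2014, 0.0719]
tcp_rot: [-70.5, 0.2, 93.9]
wrist_force: [3.0, -2.6, 7.5]
opening: 0.0248
time: 9.98
ee_pos: [0.5814, -0.2015, 0.0712]
tcp_rot: [-70.6, 0.2, 93.9]
wrist_force: [2.2, -2.2, 15.0]
opening: 0.0244
```

```bash
python3 -m jog '[{"rotation":[0,0,0],"travel":[0,0,1.5],"jaw":-1},{"rotation":[0,0,0],"travel":[0,0,0],"jaw":-0.2},{"rotation":[0,0,0],"travel":[0,0,0],"jaw":0.3},{"rotation":[0,0,0],"travel":[0,0,0],"jaw":0.3},{"rotation":[0,0,0],"travel":[0,0,0],"jaw":0.3}]';  python3 - <<'E'
from mv import *
from ov import draw
s=bot.camera("side")[...,::-1].copy()
draw(s,"side","o11",(250,110,340,200),7,[])
E
```

```text
time: 10.6
ee_pos: [0.5803, -0.201, 0.0698]
tcp_rot: [-70.4, 0.1, 93.9]
wrist_force: [-0.3, 0.8, 0.2]
opening: 0.0558
```

View pics/o11.png

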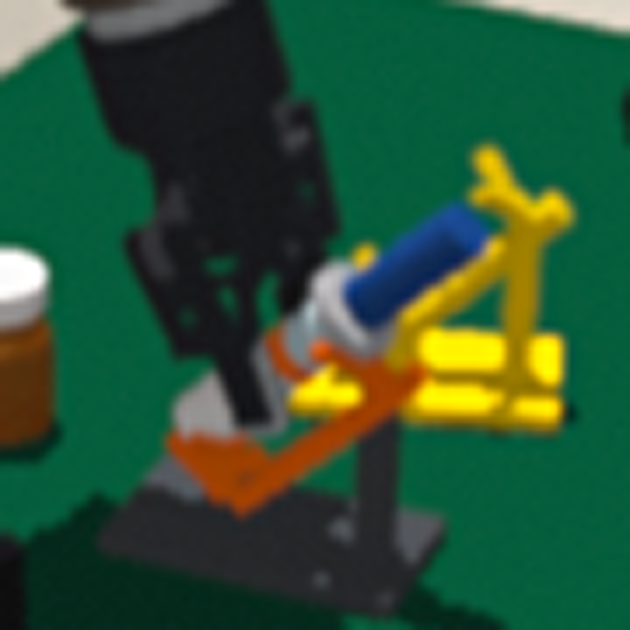

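```bash
python3 -m jog '[{"rotation":[0,0,0],"travel":[7,0.5,20],"jaw":0.3},{"rotation":[0,0,0],"travel":[14,1,38],"jaw":0.3},{"rotation":[0,0,0],"travel":[14,1,38],"jaw":0.3},{"rotation":[0,0,0],"travel":[5,0,40],"jaw":0.3},{"rotation":[0,0,0],"travel":[0,0,40],"jaw":0.3}]';  python3 - <<'E'
from mv import *
from ov import draw
ob=bot.get_obs(); print(ob['q'])
t=bot.camera("top")[...,::-1].copy();s=bot.camera("side")[...,::-1].copy()
cv2.imwrite("pics/side4.png",s)
draw(s,"side","o12",(250,110,340,200),7,[])
p,Rt=tool(RE,(-65.5,0,150.5),45,back=80); print(p); delta(p,Rt)
E
```

```text
time: 11.28
ee_pos: [0.6204, -0.1984, 0.2472]
tcp_rot: [-70.4, 0.1, 93.9]
wrist_force: [1.0, 0.5, 1.3]
opening: 0.0553
[-14.9702  47.7544  67.5917 128.4103  -6.3304 -17.7778]
[ 0.4826 -0.2079  0.1936]
travel mm [-138.6   -9.1  -57.1]  rotvec [  4.59 -64.01   0.19] |rot| 64.2
```

View pics/o12.png

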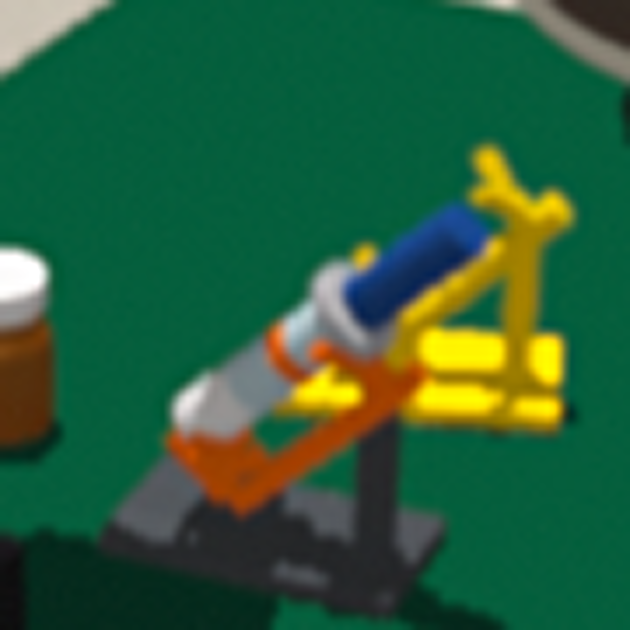

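```bash
python3 -m jog '[{"rotation":[0.66,-9.15,0],"travel":[-20,-1.3,0],"jaw":0.3},{"rotation":[0.66,-9.15,0],"travel":[-20,-1.3,0],"jaw":0.3},{"rotation":[0.66,-9.15,0],"travel":[-20,-1.3,0],"jaw":0.3},{"rotation":[0.66,-9.15,0],"travel":[-20,-1.3,0],"jaw":0.3},{"rotation":[0.66,-9.15,0],"travel":[-20,-1.3,-6],"jaw":0.3},{"rotation":[0.66,-9.15,0],"travel":[-20,-1.3,-20],"jaw":0.3},{"rotation":[0.66,-9.15,0],"travel":[-20,-1.3,-30],"jaw":0.3},{"rotation":[0,0,0],"travel":[0,0,0],"jaw":0.3}]';  python3 - <<'E'
from mv import *
from ov import draw
ob=bot.get_obs(); print(ob['q'])
t=bot.camera("top")[...,::-1].copy();s=bot.camera("side")[...,::-1].copy()
draw(s,"side","o13",(250,70,370,190),6,[])
draw(t,"top","o14",(290,150,390,270),6,[])
p,Rt=tool(RE,(-65.5,0,150.5),45,back=80); print(p); delta(p,Rt)
E
```

```text
time: 12.38
ee_pos: [0.5086, -0.2057, 0.19]
tcp_rot: [-120.8, -1.0, 93.7]
wrist_force: [0.7, -0.4, 0.9]
opening: 0.0558
[-31.1226 -22.0228 -24.2873  62.1674  17.7282 -30.4679]
[ 0.4826 -0.2079  0.1936]
travel mm [-32.7   0.7  -7.6]  rotvec [  0.38 -13.62   0.06] |rot| 13.6
```

View pics/o13.png

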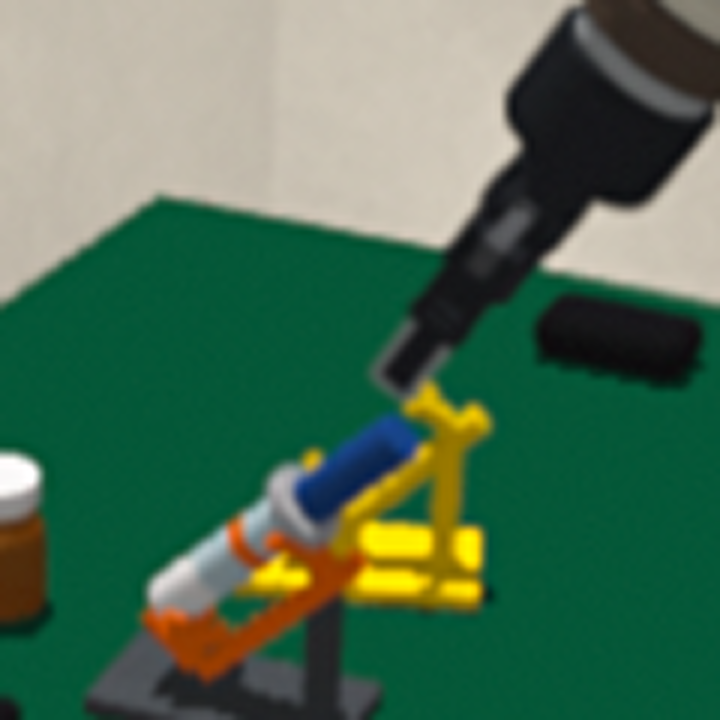

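View pics/o14.png

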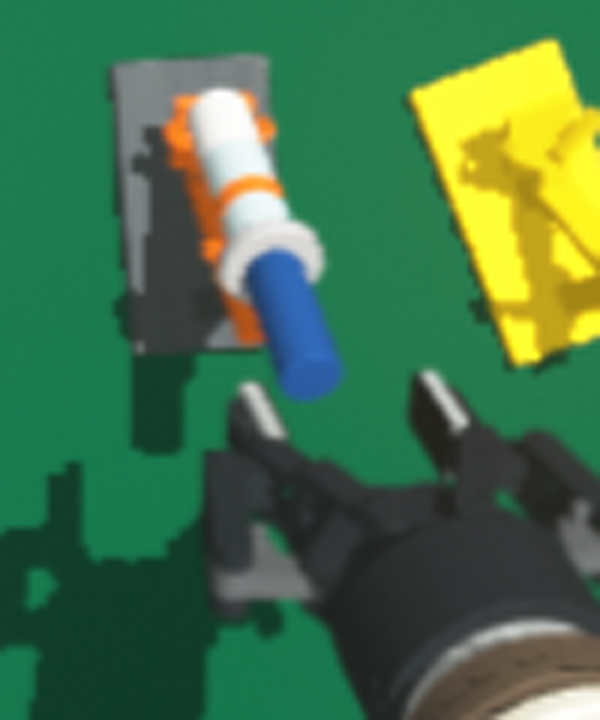

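```bash
python3 -m jog '[{"rotation":[0.1,-6.8,0],"travel":[-16,0.3,-2],"jaw":0.3},{"rotation":[0.2,-6.8,0],"travel":[-17,0.3,-5],"jaw":0.3},{"rotation":[0,0,0],"travel":[0,0,0],"jaw":0.3}]';  python3 - <<'E'
from mv import *
ob=bot.get_obs(); print(ob['q'])
p,Rt=tool(RE,(-65.5,0,150.5),45,back=80); delta(p,Rt)
p,Rt=tool(RE,(-65.5,0,150.5),45,back=0); delta(p,Rt)
E
```

```text
time: 12.85
ee_pos: [0.4827, -0.2084, 0.1949]
tcp_rot: [-135.0, 0.1, 93.8]
wrist_force: [0.2, -0.2, 0.5]
opening: 0.0554
[-38.1804 -36.1536 -38.702   50.7846  28.1751 -32.5182]
travel mm [-0.1  0.5 -1.3]  rotvec [0.09 0.01 0.09] |rot| 0.1
travel mm [ 56.4   4.3 -57.9]  rotvec [0.09 0.01 0.09] |rot| 0.1
```

```bash
python3 -m jog '[{"rotation":[0,0,0],"travel":[14,1,-14.5],"jaw":0.3},{"rotation":[0,0,0],"travel":[14,1,-14.5],"jaw":0.3},{"rotation":[0,0,0],"travel":[14,1,-14.5],"jaw":0.3},{"rotation":[0,0,0],"travel":[14,1,-14.5],"jaw":0.3},{"rotation":[0,0,0],"travel":[0,0,0],"jaw":0.3}]';  python3 - <<'E'
from mv import *
from ov import draw,cyl
ob=bot.get_obs()
p,Rt=tool(RE,(-65.5,0,150.5),45,back=0); delta(p,Rt)
t=bot.camera("top")[...,::-1].copy();s=bot.camera("side")[...,::-1].copy()
o,ex,ey,ez=fr(RE); u=(-ex+ez)/2**.5; m=o+(-21*ex+106*ez)/1000
G=[(cyl(m,u),(0,0,255))]
draw(s,"side","o15",(250,80,350,190),6,G)
draw(t,"top","o16",(290,150,390,270),6,G)
E
```

```text
time: 13.48
ee_pos: [0.5415, -0.2041, 0.1381]
tcp_rot: [-134.9, 0.1, 94.0]
wrist_force: [-0.0, 0.3, 1.2]
opening: 0.0558
travel mm [-2.4  0.1 -1. ]  rotvec [ 0.1  -0.07 -0.07] |rot| 0.1
```

View pics/o15.png

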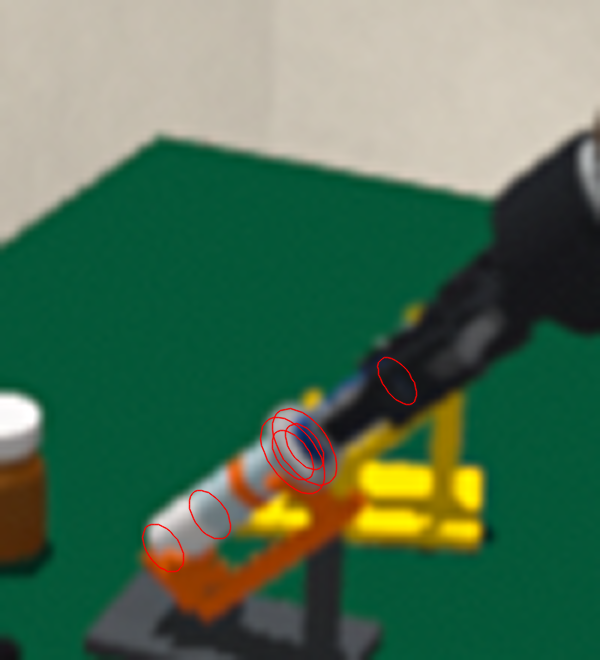

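View pics/o16.png

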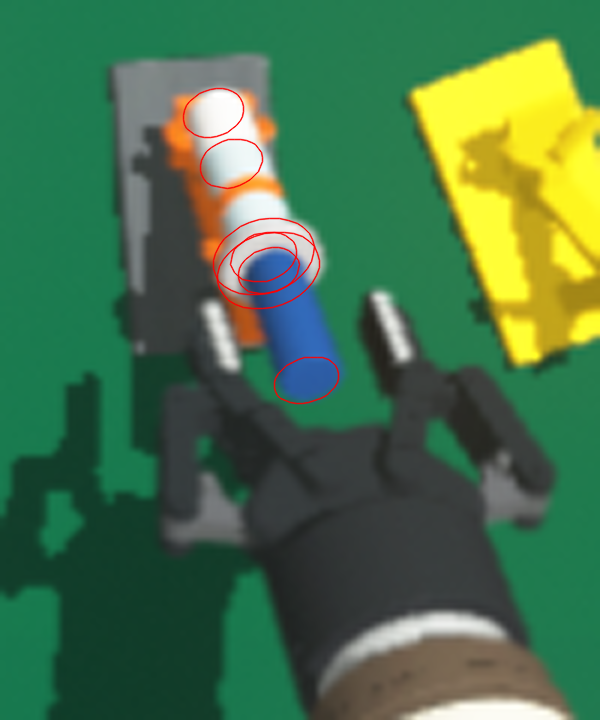

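```bash
python3 -m jog '[{"rotation":[0,0,0],"travel":[-2.4,1.5,-1],"jaw":0.3},{"rotation":[0,0,0],"travel":[0,0,0],"jaw":-0.3},{"rotation":[0,0,0],"travel":[0,0,0],"jaw":-1},{"rotation":[0,0,0],"travel":[0,0,0],"jaw":-1},{"rotation":[0,0,0],"travel":[0,0,0],"jaw":-1}]' 60;  python3 - <<'E'
from mv import *
ob=bot.get_obs()
p,Rt=tool(RE,(-65.5,0,150.5),45,back=0); delta(p,Rt)
print(ob)
E
```

```text
time: 14.2
ee_pos: [0.5369, -0.2034, 0.1366]
tcp_rot: [-135.0, 0.2, 93.8]
wrist_force: [-5.2, -3.1, 5.3]
opening: 0.0227
travel mm [ 2.1 -0.7  0.5]  rotvec [0.15 0.03 0.1 ] |rot| 0.2
{'time': 14.2, 'q': array([-32.7775, -29.3088, -41.68  ,  38.7902,  24.8358, -27.7657]), 'qd': array([ 0.0166, -0.0066, -0.0118, -0.0017, -0.0465, -0.0006]), 'joint_efforts': array([  2.8716, -19.5926,  50.753 ,  -6.3255,   2.0683,   0.007 ]), 'ee_pos': array([ 0.5369, -0.2034,  0.1366]), 'tcp_rot': array([-135.0183,    0.1526,   93.8024]), 'wrist_force': array([-5.2377, -3.1376,  5.2642]), 'torque': array([-0.6787,  0.6512, -0.5551]), 'opening': 0.02273835437851618}
```

```bash
python3 -m jog '[{"rotation":[0,0,0],"travel":[-2,0,6],"jaw":-1},{"rotation":[0,0,0],"travel":[0,0,20],"jaw":-1},{"rotation":[0,0,0],"travel":[0,0,40],"jaw":-1},{"rotation":[0,0,0],"travel":[0,0,50],"jaw":-1},{"rotation":[0,0,0],"travel":[0,0,0],"jaw":-1}]' 80;  cat >> ov.py <<'E'
def heldh(ob,s,lean=0,off=0):
    """held by head coaxially: s = grasp pt from foot (mm); off = cartridge axis offset along w (mm); lean = extra head-to(-w) tilt deg rel. to tool"""
    Rt=Rm(ob["tcp_rot"]); d=Rt[:,1]; g=ob["ee_pos"]-.019*d; w=np.cross(Rt[:,0],d)
    if w[0]<0: w=-w
    u=-d*np.cos(np.radians(lean))-w*np.sin(np.radians(lean))
    return g+off/1000*w+(80-s)/1000*u,u
E
python3 - <<'E'
from mv import *
from ov import draw,cyl,heldh
ob=bot.get_obs(); print(ob["ee_pos"],ob["tcp_rot"],ob["wrist_force"])
t=bot.camera("top")[...,::-1].copy();s=bot.camera("side")[...,::-1].copy()
cv2.imwrite("pics/side5.png",s);cv2.imwrite("pics/top5.png",t)
m,u=heldh(ob,144); print(m,u)
G=[(cyl(m,u),(0,0,255))]
draw(s,"side","o17",(240,50,350,160),6,G)
draw(t,"top","o18",(290,110,390,230),6,G)
E
```

```text
time: 14.82
ee_pos: [0.5358, -0.2029, 0.2569]
tcp_rot: [-135.3, 0.3, 93.9]
wrist_force: [-0.7, -0.1, -2.7]
opening: 0.0224
[ 0.5358 -0.2029  0.2569] [-135.2741    0.2557   93.9096] [-0.7154 -0.1158 -2.737 ]
[ 0.5677 -0.2009  0.2252] [-0.709  -0.0453  0.7037]
```

View pics/o17.png

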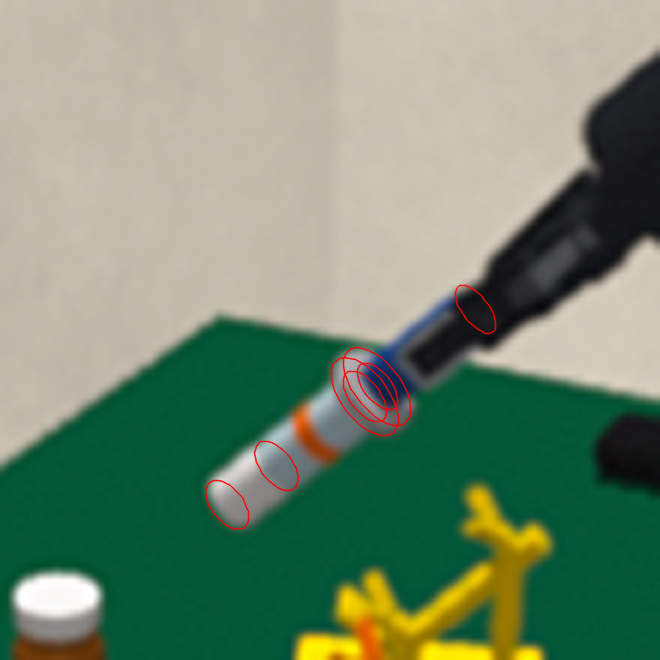

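View pics/o18.png

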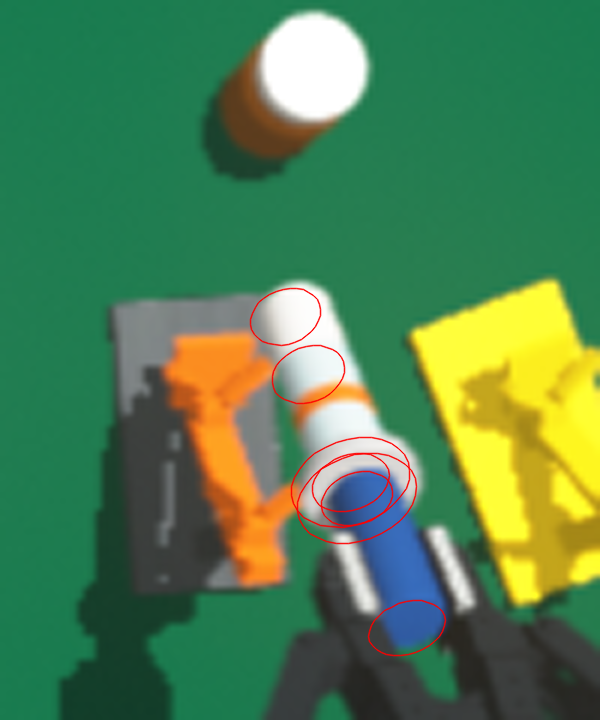

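```bash
cat >> mv.py <<'E'
def foot(f,lean,s=144,off=0,p=None):
    """tool pose s.t. foot centre at f (station mm) with lean (head to -x)"""
    p=p or ST; t=np.radians(lean); u=np.array([-np.sin(t),0,np.cos(t)]); w=np.array([np.cos(t),0,np.sin(t)])
    return tool(p,np.array(f,float)+s*u-off*w,lean)
E
python3 - <<'E'
from mv import *
p,Rt=foot((-75,0,80),25); print(p); delta(p,Rt)
E
```

```text
[0.5139 0.0003 0.1933]
travel mm [-20.6 202.5 -57.8]  rotvec [-1.3  19.88 -0.19] |rot| 19.9
```

```bash
python3 -m jog '[{"rotation":[0,0,0],"travel":[-4,40,10],"jaw":-1},{"rotation":[0,0,0],"travel":[-4,45,0],"jaw":-1},{"rotation":[-0.4,6.6,0],"travel":[-4,45,-10],"jaw":-1},{"rotation":[-0.4,6.6,0],"travel":[-4,45,-20],"jaw":-1},{"rotation":[-0.4,6.6,-0.2],"travel":[-4,27,-30],"jaw":-1},{"rotation":[0,0,0],"travel":[0,0,-7],"jaw":-1},{"rotation":[0,0,0],"travel":[0,0,0],"jaw":-1}]';  python3 - <<'E'
from mv import *
from ov import draw,cyl,heldh,st
ob=bot.get_obs(); print(ob["q"])
p,Rt=foot((-75,0,80),25); delta(p,Rt)
t=bot.camera("top")[...,::-1].copy();s=bot.camera("side")[...,::-1].copy()
cv2.imwrite("pics/side6.png",s);cv2.imwrite("pics/top6.png",t)
m,u=heldh(ob,144); print(m,u)
G=[(cyl(m,u),(0,0,255)),(st(ST,2.1),(255,0,255))]
draw(s,"side","o19",(190,130,300,240),6,G)
draw(t,"top","o20",(200,125,300,245),6,G)
E
```

```text
time: 15.8
ee_pos: [0.5142, -0.0006, 0.1927]
tcp_rot: [-115.0, -0.1, 93.7]
wrist_force: [-0.0, 0.0, -0.8]
opening: 0.0222
[ -1.2827 -26.1077 -25.1729  66.0133   2.1858  -4.4813]
travel mm [-0.3  0.9  0.6]  rotvec [-0.09  0.01 -0.  ] |rot| 0.1
[0.5332 0.0007 0.1519] [-0.4218 -0.0287  0.9062]
```

View pics/o19.png

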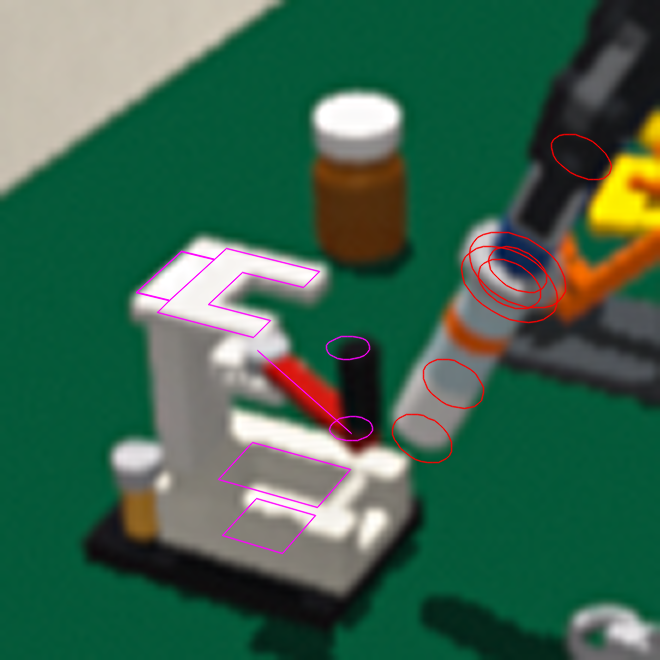

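View pics/o20.png

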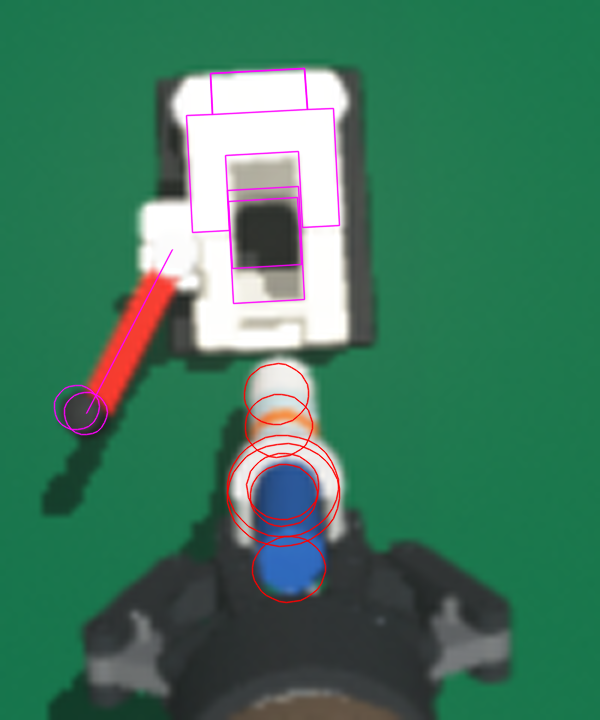

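Run:
```python
from mv import *
p,Rt=foot((-40,0,58),25,142,2.5); delta(p,Rt)
p,Rt=foot((-2,0,56),25,142,2.5); delta(p,Rt)
```

```text
travel mm [ 32.8   3.8 -26.3]  rotvec [-0.08  0.18  0.09] |rot| 0.2
travel mm [ 70.7   6.2 -28.3]  rotvec [-0.08  0.18  0.09] |rot| 0.2
```

```bash
python3 -m jog '[{"rotation":[0,0,0],"travel":[10,2,-14],"jaw":-1},{"rotation":[0,0,0],"travel":[12,1,-13],"jaw":-1},{"rotation":[0,0,0],"travel":[12,1,0],"jaw":-1},{"rotation":[0,0,0],"travel":[12,1,0],"jaw":-1},{"rotation":[0,0,0],"travel":[10,0.5,0],"jaw":-1},{"rotation":[0,0,0],"travel":[0,0,0],"jaw":-1}]';  python3 - <<'E'
from mv import *
from ov import draw,cyl,heldh,st
ob=bot.get_obs(); print(ob["q"])
p,Rt=foot((-2,0,56),25,142,2.5); delta(p,Rt)
t=bot.camera("top")[...,::-1].copy();s=bot.camera("side")[...,::-1].copy()
cv2.imwrite("pics/side7.png",s);cv2.imwrite("pics/top7.png",t)
m,u=heldh(ob,142,0,2.5); print(m,u)
G=[(cyl(m,u),(0,0,255)),(st(ST,2.1),(255,0,255))]
draw(s,"side","o21",(190,130,300,240),6,G)
draw(t,"top","o22",(200,125,300,245),6,G)
draw(s,"side","o21r",(190,130,300,240),6,[])
draw(t,"top","o22r",(200,125,300,225),8,[])
E
```

```text
time: 16.65
ee_pos: [0.5715, 0.005, 0.1676]
tcp_rot: [-115.1, -0.1, 93.7]
wrist_force: [-0.1, -0.0, -1.7]
opening: 0.022
[ -0.3872 -18.0719 -22.3842  60.6327   1.789   -3.6571]
travel mm [13.9 -0.2 -1.2]  rotvec [-0.08  0.11  0.02] |rot| 0.1
[0.592  0.0064 0.1297] [-0.4235 -0.0284  0.9055]
```

View pics/o21.png

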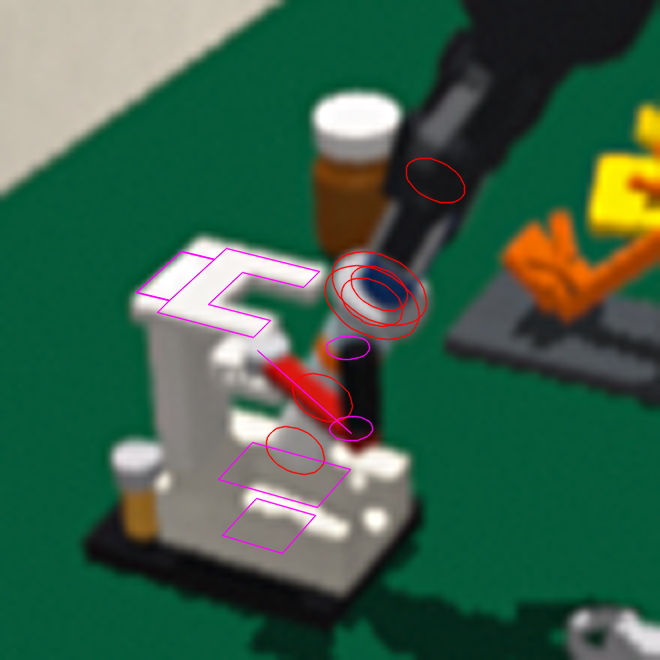

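View pics/o22.png

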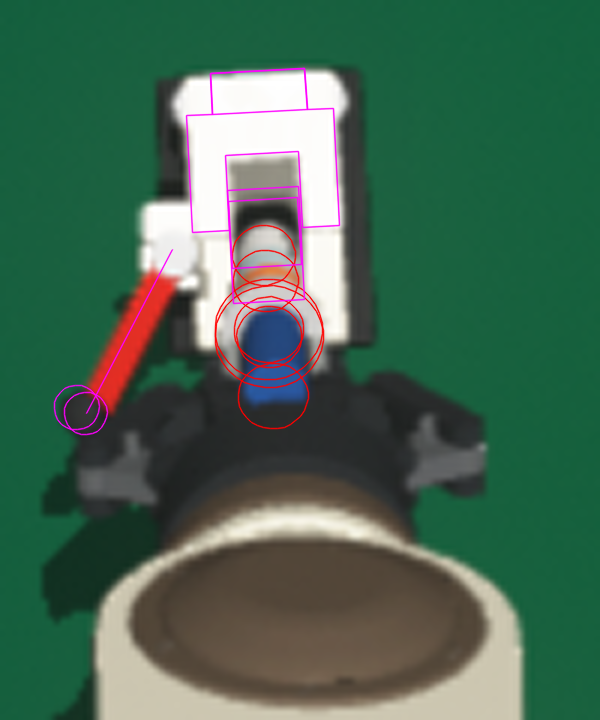

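View pics/o22r.png

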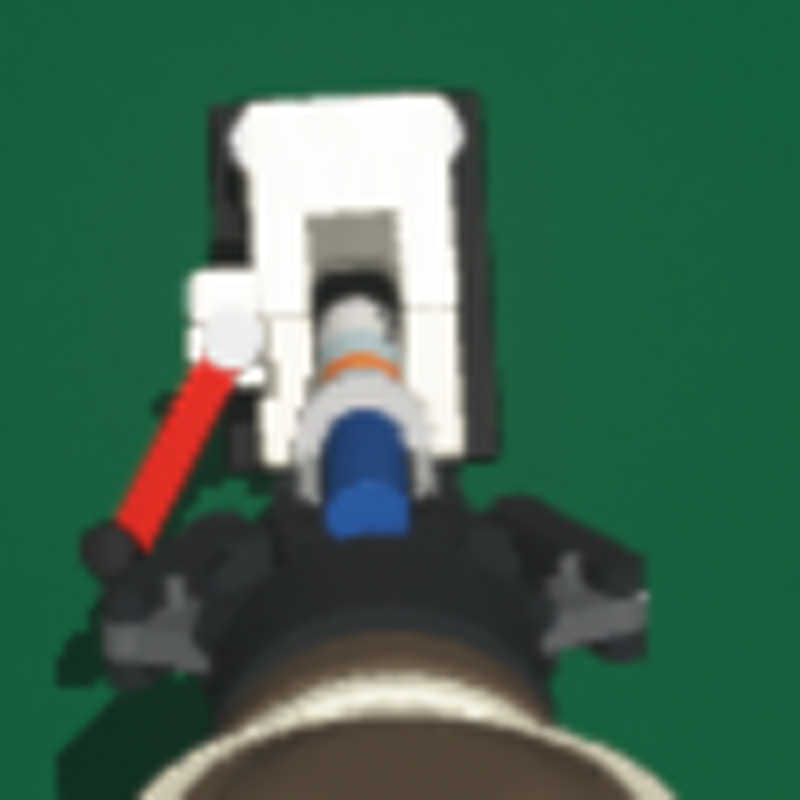

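View pics/o21r.png

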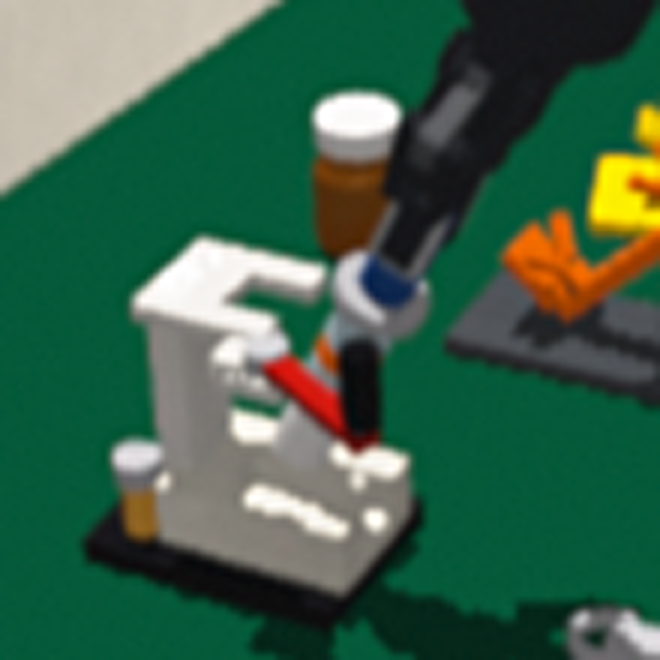

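```bash
python3 -m jog '[{"rotation":[0,0,0],"travel":[7,0.4,0],"jaw":-1},{"rotation":[0,0,0],"travel":[7,0.2,-4],"jaw":-1},{"rotation":[0,0,0],"travel":[0,0,-10],"jaw":-1},{"rotation":[0,0,0],"travel":[0,0,-8],"jaw":-1},{"rotation":[0,0,0],"travel":[0,0,0],"jaw":-1}]';  python3 - <<'E'
from mv import *
from ov import draw,cyl,heldh,st
ob=bot.get_obs(); print(ob["wrist_force"],ob["torque"])
p,Rt=foot((-1,0,17.5),25,142,2.5); delta(p,Rt)
t=bot.camera("top")[...,::-1].copy();s=bot.camera("side")[...,::-1].copy()
draw(s,"side","o23",(190,130,300,240),6,[])
draw(t,"top","o24",(200,125,300,225),8,[])
E
```

```text
time: 17.38
ee_pos: [0.5841, 0.0055, 0.1441]
tcp_rot: [-115.0, -0.1, 93.7]
wrist_force: [0.6, -0.5, -2.3]
opening: 0.022
[ 0.6358 -0.5476 -2.2906] [ 0.0169  0.5996 -0.0469]
travel mm [  2.2  -0.6 -16.2]  rotvec [-0.08  0.01  0.03] |rot| 0.1
```

View pics/o23.png

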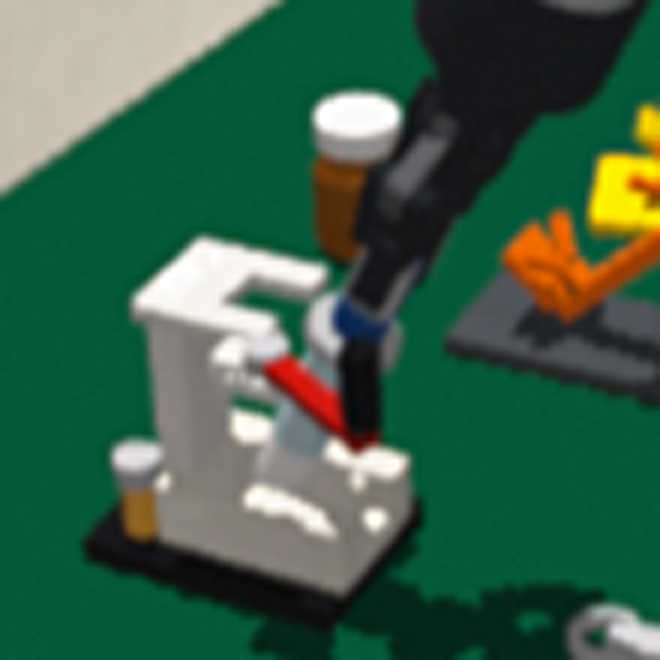

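View pics/o24.png

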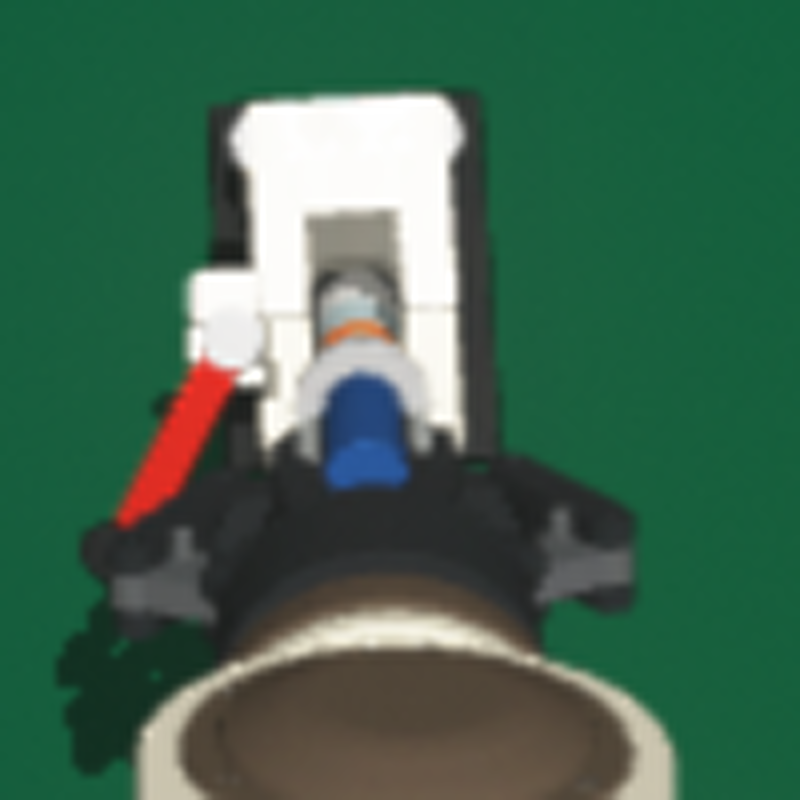

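```bash
python3 -m jog '[{"rotation":[0,0,0],"travel":[0.5,0,-6],"jaw":-1},{"rotation":[0,0,0],"travel":[0.5,0,-4],"jaw":-1},{"rotation":[0,0,0],"travel":[0,0,0],"jaw":-1}]';python3 -m jog '[{"rotation":[0,0,0],"travel":[0,0,-2],"jaw":-1},{"rotation":[0,0,0],"travel":[0,0,0],"jaw":-1}]';python3 -m jog '[{"rotation":[0,0,0],"travel":[0,0,-2],"jaw":-1},{"rotation":[0,0,0],"travel":[0,0,0],"jaw":-1}]'
```

```text
time: 17.85
ee_pos: [0.5856, 0.0056, 0.135]
tcp_rot: [-115.1, -0.1, 93.7]
wrist_force: [-0.8, -0.5, -2.2]
opening: 0.0223
time: 18.1
ee_pos: [0.5858, 0.0055, 0.1335]
tcp_rot: [-115.1, -0.1, 93.7]
wrist_force: [-0.6, 0.0, -2.6]
opening: 0.0226
time: 18.35
ee_pos: [0.5858, 0.0055, 0.1314]
tcp_rot: [-115.1, -0.1, 93.7]
wrist_force: [-0.1, 0.5, -2.2]
opening: 0.022
```

```bash
python3 -m jog '[{"rotation":[0,0,0],"travel":[0,0,-2],"jaw":-1},{"rotation":[0,0,0],"travel":[0,0,0],"jaw":-1}]';python3 -m jog '[{"rotation":[0,0,0],"travel":[0,0,-2],"jaw":-1},{"rotation":[0,0,0],"travel":[0,0,0],"jaw":-1}]';python3 -m jog '[{"rotation":[0,0,0],"travel":[0,0,-1.5],"jaw":-1},{"rotation":[0,0,0],"travel":[0,0,0],"jaw":-1}]'
```

```text
time: 18.6
ee_pos: [0.5858, 0.0055, 0.1294]
tcp_rot: [-115.1, -0.1, 93.7]
wrist_force: [-0.0, 0.4, -2.3]
opening: 0.0225
time: 18.85
ee_pos: [0.5861, 0.0056, 0.1282]
tcp_rot: [-115.2, -0.1, 93.7]
wrist_force: [-1.7, -0.4, 2.1]
opening: 0.0223
time: 19.1
ee_pos: [0.5865, 0.0056, 0.128]
tcp_rot: [-115.3, -0.1, 93.7]
wrist_force: [-6.0, -1.0, 10.2]
opening: 0.0222
```

Run:
```python
from mv import *
ob=bot.get_obs()
prev=ob["ee_pos"]
for th,fx in ((25,-1),(21,-.8),(17,-.6),(13,-.4),(9,-.2),(5,0),(2,0),(0,0)):
    p,Rt=foot((fx,0,12.6+13*np.sin(np.radians(th))),th,142.4,2.5); print(th,np.round(p*1000,1),np.round((p-prev)*1000,1)); prev=p
print(np.round(ob["ee_pos"]*1000,1))
```

```text
25 [586.2   4.9 128.9] [-0.3 -0.7  0.9]
21 [594.2   5.4 131.6] [8.  0.5 2.7]
17 [602.5   6.  133.7] [8.3 0.5 2.1]
13 [611.    6.5 135.2] [8.5 0.5 1.5]
9 [619.6   7.1 136.1] [8.6 0.6 0.9]
5 [628.3   7.6 136.4] [8.7 0.6 0.3]
2 [634.7   8.1 136.3] [ 6.4  0.4 -0.2]
0 [639.    8.3 136. ] [ 4.3  0.3 -0.3]
[586.5   5.6 128. ]
```

```bash
python3 -m jog '[{"rotation":[0,0,0],"travel":[-0.5,0,2.8],"jaw":-1},{"rotation":[-0.13,2,0],"travel":[4,0.2,1.4],"jaw":-1},{"rotation":[-0.13,2,0],"travel":[4,0.3,1.3],"jaw":-1},{"rotation":[0,0,0],"travel":[0,0,0],"jaw":-1}]';python3 -m jog '[{"rotation":[-0.13,2,0],"travel":[4.1,0.2,1.1],"jaw":-1},{"rotation":[-0.13,2,0],"travel":[4.2,0.3,1],"jaw":-1},{"rotation":[0,0,0],"travel":[0,0,0],"jaw":-1}]'
python3 - <<'E'
from mv import *
from ov import draw,cyl,heldh,st
ob=bot.get_obs(); print(ob["wrist_force"],ob["torque"])
p,Rt=foot((-.6,0,12.6+13*np.sin(np.radians(17))),17,142.4,2.5); delta(p,Rt)
t=bot.camera("top")[...,::-1].copy();s=bot.camera("side")[...,::-1].copy()
draw(s,"side","o25",(190,130,300,240),6,[])
draw(t,"top","o26",(200,125,300,225),8,[])
E
```

```text
time: 19.6
ee_pos: [0.5938, 0.0061, 0.1312]
tcp_rot: [-111.1, -0.1, 93.7]
wrist_force: [0.1, -0.4, -1.1]
opening: 0.0223
time: 19.98
ee_pos: [0.602, 0.0066, 0.1334]
tcp_rot: [-107.1, -0.1, 93.7]
wrist_force: [0.6, 0.4, 1.3]
opening: 0.0222
[0.6445 0.3834 1.3478] [-0.0772  0.1883 -0.0055]
travel mm [ 0.5 -0.6  0.2]  rotvec [-0.07  0.13  0.03] |rot| 0.1
```

View pics/o25.png

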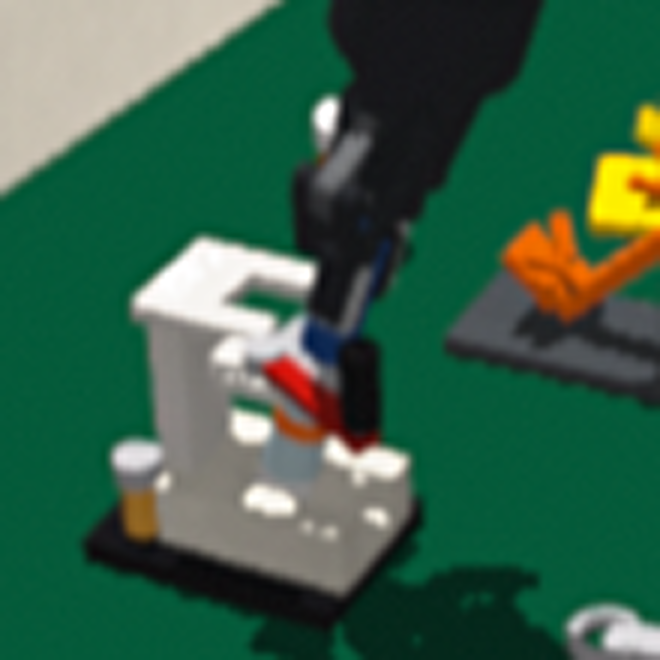

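View pics/o26.png

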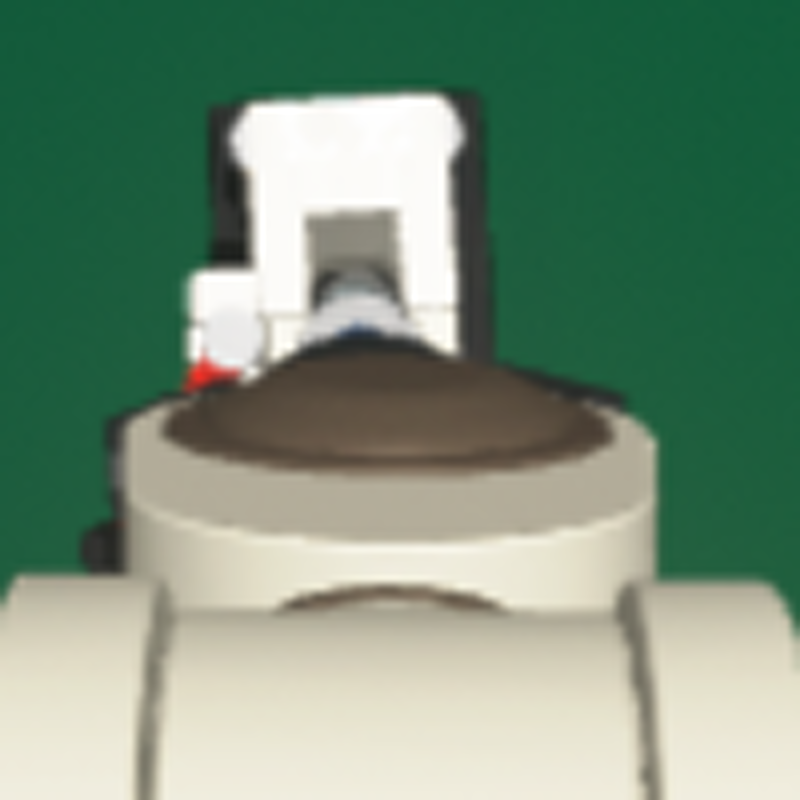

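Run:
```python
from mv import *
from ov import draw,cyl,heldh,st
ob=bot.get_obs()
m,u=heldh(ob,142.4,0,2.5); print(m,u)
G=[(cyl(m,u)[2:5],(0,0,255)),(st(ST,2.1),(255,0,255))]
t=bot.camera("top")[...,::-1].copy();s=bot.camera("side")[...,::-1].copy()
draw(t,"top","o27",(225,145,265,180),18,G)
draw(t,"top","o28",(225,145,265,180),18,[])
draw(s,"side","o29",(205,160,265,220),12,G)
```

```text
[0.6167 0.0075 0.0927] [-0.2943 -0.0199  0.9555]
```

View pics/o27.png

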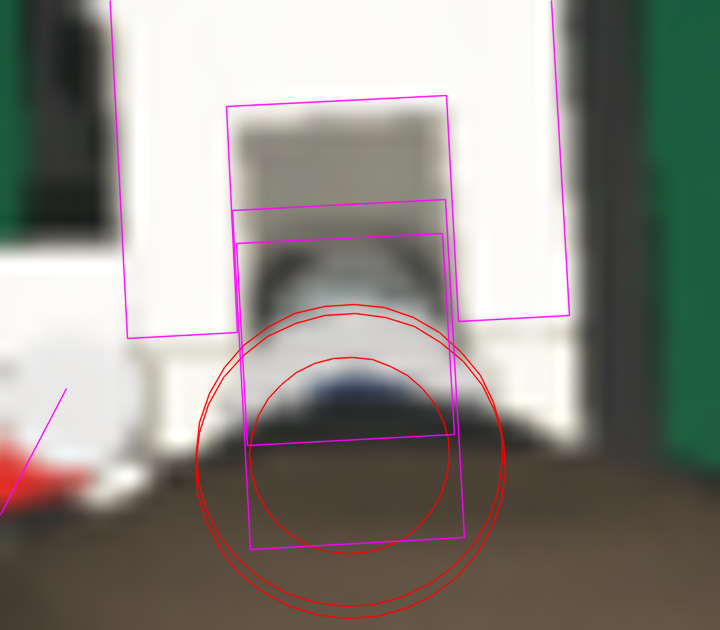

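View pics/o28.png

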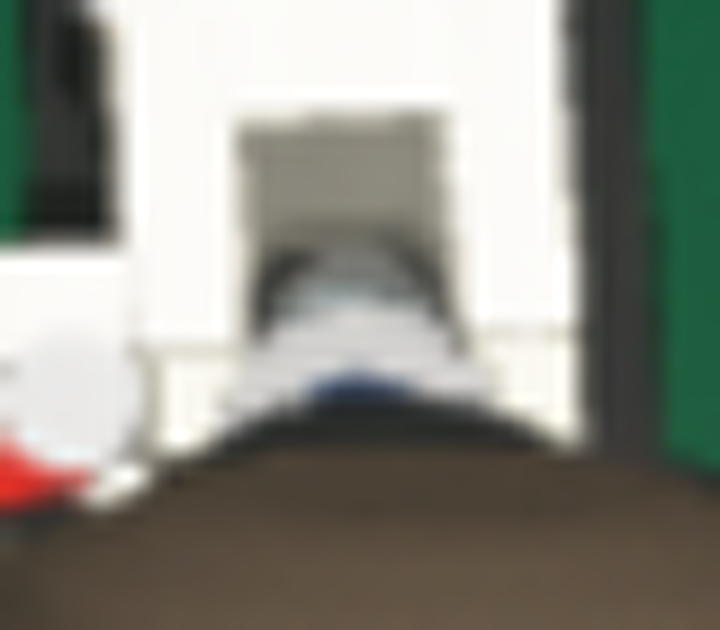

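View pics/o29.png

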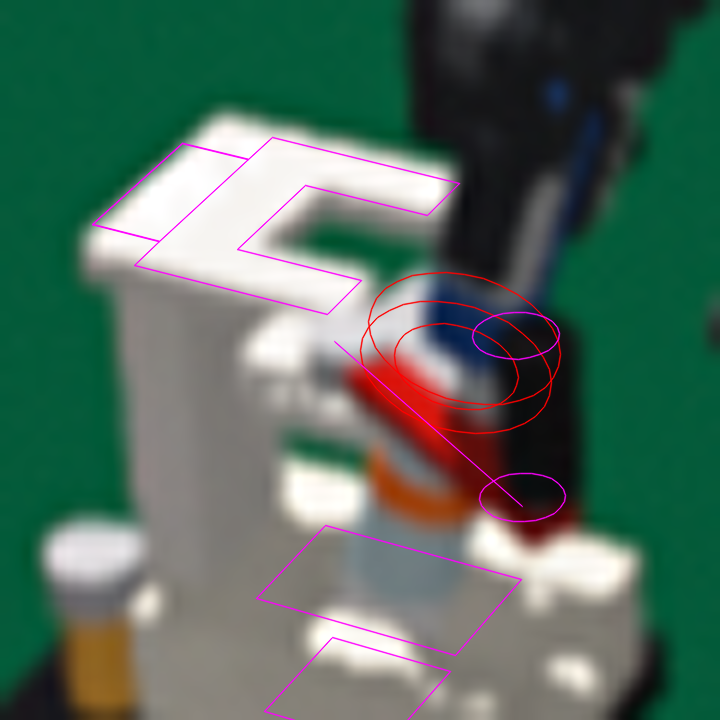

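```bash
python3 -m jog '[{"rotation":[-0.13,2,0],"travel":[4.2,0.2,0.8],"jaw":-1},{"rotation":[-0.13,2,0],"travel":[4.3,0.2,0.7],"jaw":-1},{"rotation":[0,0,0],"travel":[0,0,0],"jaw":-1}]';python3 -m jog '[{"rotation":[-0.13,2,0],"travel":[4.3,0.2,0.5],"jaw":-1},{"rotation":[-0.13,2,0],"travel":[4.3,0.3,0.4],"jaw":-1},{"rotation":[0,0,0],"travel":[0,0,0],"jaw":-1}]'; python3 -m jog '[{"rotation":[-0.13,2,0],"travel":[4.3,0.2,0.2],"jaw":-1},{"rotation":[-0.13,2,0],"travel":[4.3,0.2,0.1],"jaw":-1},{"rotation":[0,0,0],"travel":[0,0,0],"jaw":-1}]'
python3 - <<'E'
from mv import *
ob=bot.get_obs(); print(ob["wrist_force"],ob["torque"])
p,Rt=foot((0,0,12.6+13*np.sin(np.radians(5))),5,142.4,2.5); delta(p,Rt)
E
```

```text
time: 20.55
ee_pos: [0.6104, 0.007, 0.1352]
tcp_rot: [-103.1, -0.1, 93.7]
wrist_force: [-0.2, 0.1, 1.4]
opening: 0.0227
time: 20.92
ee_pos: [0.6189, 0.0075, 0.1363]
tcp_rot: [-99.2, -0.1, 93.7]
wrist_force: [-0.7, 0.3, 3.3]
opening: 0.0221
time: 21.3
ee_pos: [0.6276, 0.0079, 0.1369]
tcp_rot: [-95.2, -0.1, 93.7]
wrist_force: [-0.5, 0.0, 5.6]
opening: 0.0219
[-0.5403  0.0428  5.63  ] [0.1492 0.4352 0.0095]
travel mm [ 0.7 -0.3 -0.4]  rotvec [-0.07  0.17  0.05] |rot| 0.2
```

```bash
python3 -m jog '[{"rotation":[-0.1,1.5,0],"travel":[3.2,0.1,0.1],"jaw":-1},{"rotation":[-0.1,1.5,0],"travel":[3.2,0.1,0],"jaw":-1},{"rotation":[0,0,0],"travel":[0,0,0],"jaw":-1}]';python3 -m jog '[{"rotation":[-0.06,1.1,0],"travel":[2.2,0.1,0],"jaw":-1},{"rotation":[-0.07,1.1,0],"travel":[2.2,0,0],"jaw":-1},{"rotation":[0,0,0],"travel":[0,0,0],"jaw":-1}]'
python3 - <<'E'
from mv import *
from ov import draw,cyl,heldh,st
ob=bot.get_obs(); print(ob["wrist_force"],ob["torque"])
p,Rt=foot((0,0,12),0,142.4,2.5); delta(p,Rt)
t=bot.camera("top")[...,::-1].copy();s=bot.camera("side")[...,::-1].copy()
draw(t,"top","o30",(200,125,300,225),8,[])
draw(s,"side","o31",(200,140,270,210),10,[])
E
```

```text
time: 21.68
ee_pos: [0.634, 0.0082, 0.137]
tcp_rot: [-92.2, -0.1, 93.7]
wrist_force: [-0.2, 1.1, 3.7]
opening: 0.0221
time: 22.05
ee_pos: [0.6387, 0.0083, 0.1368]
tcp_rot: [-89.9, -0.1, 93.7]
wrist_force: [-0.9, 1.5, 5.2]
opening: 0.0222
[-0.9037  1.5074  5.177 ] [0.4374 0.1006 0.0108]
travel mm [ 0.4  0.1 -1.4]  rotvec [-0.05 -0.13  0.05] |rot| 0.1
```

View pics/o31.png

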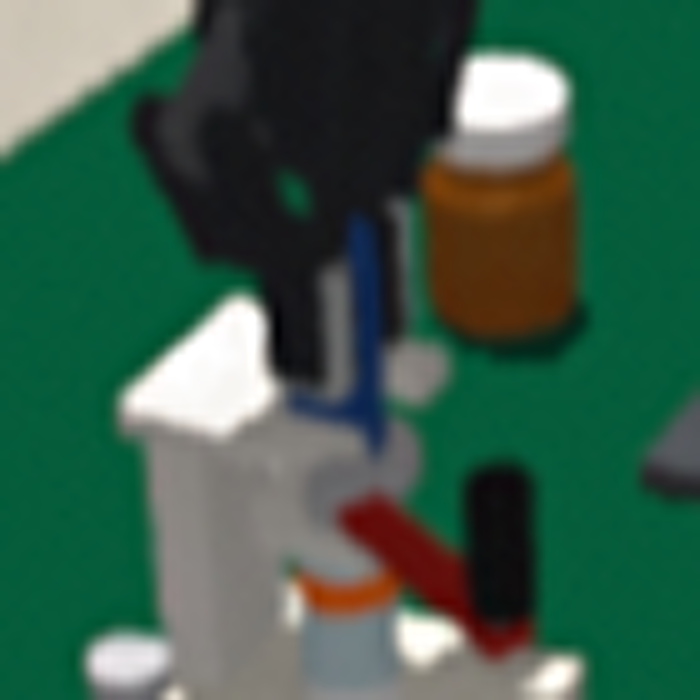

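```bash
python3 -m jog '[{"rotation":[0,0,0],"travel":[0,0,0],"jaw":-0.3},{"rotation":[0,0,0],"travel":[0,0,0],"jaw":-0.1},{"rotation":[0,0,0],"travel":[0,0,0],"jaw":-0.1},{"rotation":[0,0,0],"travel":[0,0,0],"jaw":-0.1}]'
python3 - <<'E'
from mv import *
from ov import draw,cyl,heldh,st
s=bot.camera("side")[...,::-1].copy()
draw(s,"side","o32",(200,140,270,210),10,[])
E
```

```text
time: 22.65
ee_pos: [0.6381, 0.0081, 0.1363]
tcp_rot: [-89.9, -0.0, 93.6]
wrist_force: [0.3, -0.1, 0.3]
opening: 0.0383
```

View pics/o32.png

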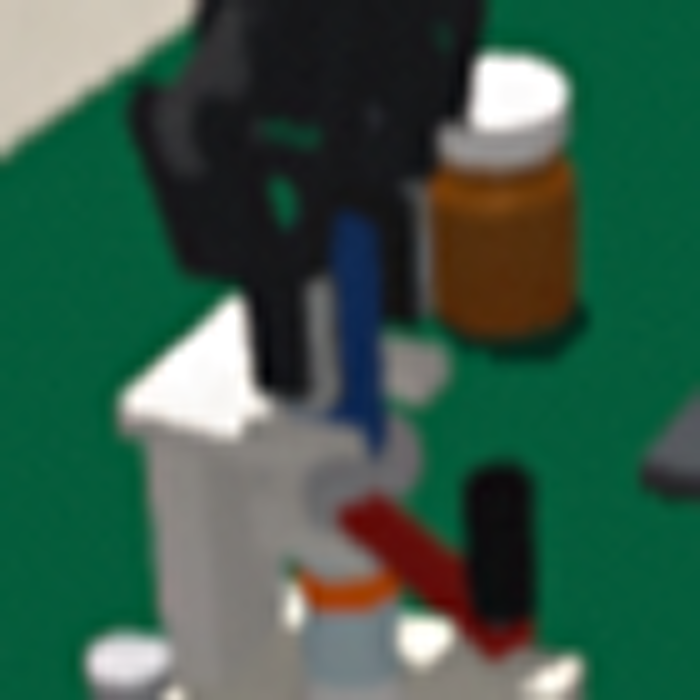

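Released and still upright. Rising clear, then checking.

```bash
python3 -m jog '[{"rotation":[0,0,0],"travel":[0,0,8],"jaw":-0.1},{"rotation":[0,0,0],"travel":[0,0,20],"jaw":-0.1},{"rotation":[0,0,0],"travel":[0,0,30],"jaw":-0.1},{"rotation":[0,0,0],"travel":[-30,0,30],"jaw":-0.1},{"rotation":[0,0,0],"travel":[-60,0,0],"jaw":-0.1},{"rotation":[0,0,0],"travel":[-50,0,0],"jaw":-0.1},{"rotation":[0,0,0],"travel":[0,0,0],"jaw":-0.1}]'
python3 - <<'E'
from mv import *
from ov import draw,cyl,heldh,st
s=bot.camera("side")[...,::-1].copy();t=bot.camera("top")[...,::-1].copy()
o,ex,ey,ez=fr(ST); 
G=[(st(ST,2.1),(255,0,255)),(cyl(o+.092*ez,ez)[3:],(0,0,255))]
draw(s,"side","o33",(190,140,270,210),10,G)
draw(t,"top","o34",(200,125,300,225),8,[])
E
```

```text
time: 23.58
ee_pos: [0.4957, 0.0082, 0.2262]
tcp_rot: [-90.0, -0.0, 93.7]
wrist_force: [0.8, 0.8, 1.0]
opening: 0.0385
```

View pics/o33.png

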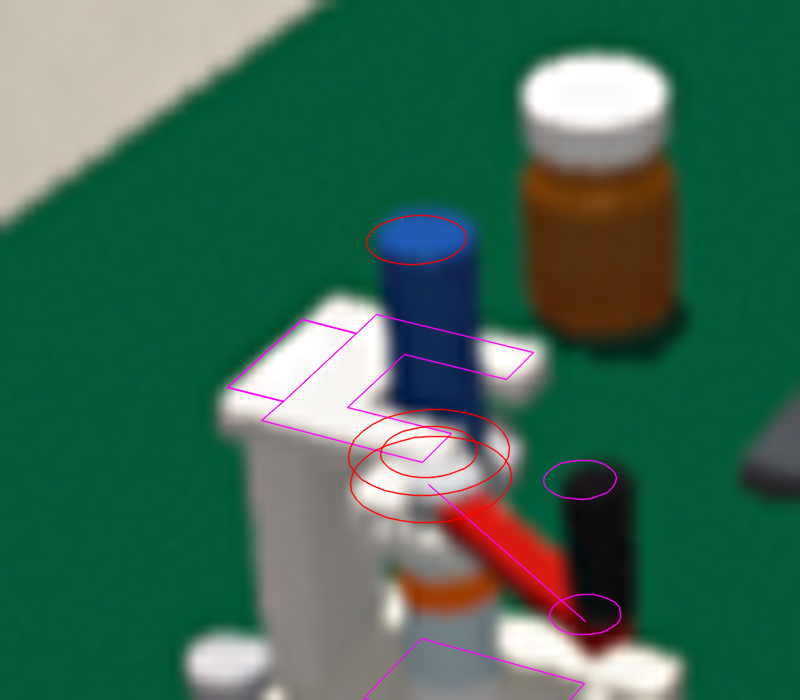

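View pics/o34.png

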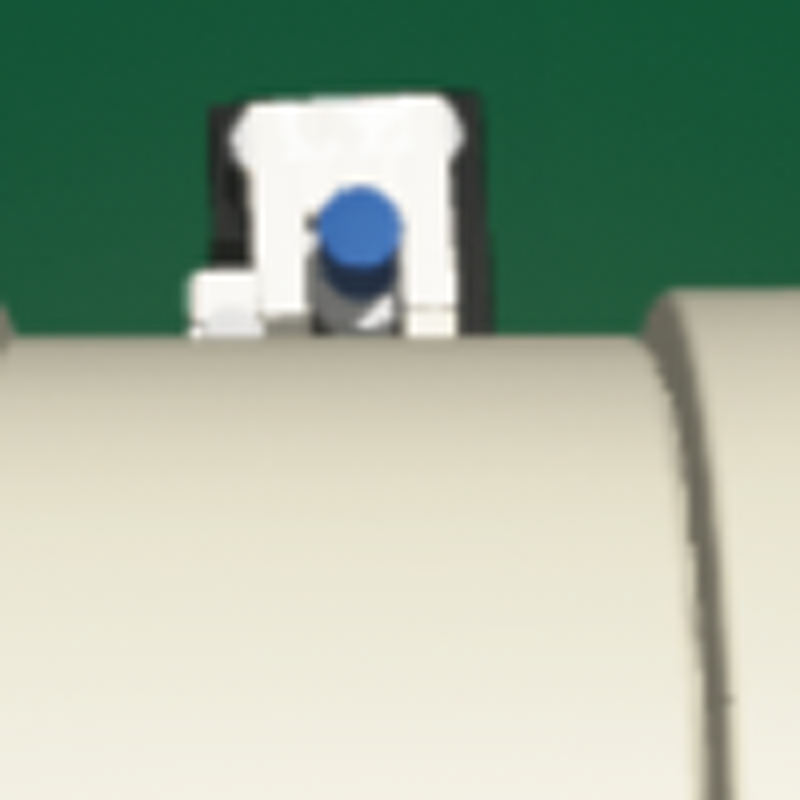

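```bash
cat >> mv.py <<'E'
def knob(a,z=137,p=None):
    p=p or ST; o,ex,ey,ez=fr(p); k=np.array([-21-70*np.sin(a),36-70*np.cos(a)])
    return o+(ex*k[0]+ey*k[1]+ez*z)/1000, np.c_[ex,-ez,np.cross(ex,-ez)]
E
python3 - <<'E'
from mv import *
k=onz("top",np.array([213.1,193.1])-np.array([.46,.33]),.167); print(k)
o,ex,ey,ez=fr(ST); h=o-.021*ex+.036*ey; d=k-h; x,y=d@ex,d@ey; print(x,y,np.hypot(x,y),np.arctan2(-x,-y)%(2*np.pi))
for a in (2.05,2.1,2.15): print(a,knob(a)[0])
p,Rt=knob(2.1,215); delta(p,Rt)
E
```

```text
[0.5549 0.0737 0.167 ]
-0.06119615825643929 0.03462651434725811 0.07031333643902865 2.0857104663625803
2.05 [0.5542 0.0713 0.137 ]
2.1 [0.5556 0.0744 0.137 ]
2.15 [0.5573 0.0775 0.137 ]
travel mm [ 57.3  66.3 -10.6]  rotvec [ -0.04   0.03 -89.95] |rot| 89.9
```

```bash
python3 -m jog '[{"rotation":[0,0,-10],"travel":[0,8,0],"jaw":0.15},{"rotation":[0,0,-10],"travel":[7,8,0],"jaw":0.15},{"rotation":[0,0,-10],"travel":[7,8,0],"jaw":0.15},{"rotation":[0,0,-10],"travel":[7,8,0],"jaw":0.15},{"rotation":[0,0,-10],"travel":[7,8,0],"jaw":0.15},{"rotation":[0,0,-10],"travel":[7,8,0],"jaw":0.15},{"rotation":[0,0,-10],"travel":[7,8,-2],"jaw":0.15},{"rotation":[0,0,-10],"travel":[7,7,-5],"jaw":0.15}]';python3 -m jog '[{"rotation":[0,0,-10],"travel":[7,2,-5],"jaw":0.15},{"rotation":[0,0,0],"travel":[0,0,0],"jaw":0.15}]'
python3 - <<'E'
from mv import *
from ov import draw
p,Rt=knob(2.085,137); delta(p,Rt); print(bot.get_obs()["q"])
s=bot.camera("side")[...,::-1].copy();t=bot.camera("top")[...,::-1].copy()
draw(s,"side","o35",(190,100,300,210),6,[])
draw(t,"top","o36",(170,125,290,225),6,[])
E
```

```text
time: 24.68
ee_pos: [0.5488, 0.0716, 0.2172]
tcp_rot: [-89.9, -0.1, 13.3]
wrist_force: [-0.1, -0.2, -0.1]
opening: 0.0493
time: 24.92
ee_pos: [0.5552, 0.0733, 0.2115]
tcp_rot: [-89.9, 0.0, 3.7]
wrist_force: [0.7, -0.9, -0.1]
opening: 0.0488
travel mm [ -0.    0.1 -74.5]  rotvec [-0.11 -0.04 -0.02] |rot| 0.1
[ 7.4659  6.0062  8.9856 93.0015  0.1182 93.7411]
```

View pics/o35.png

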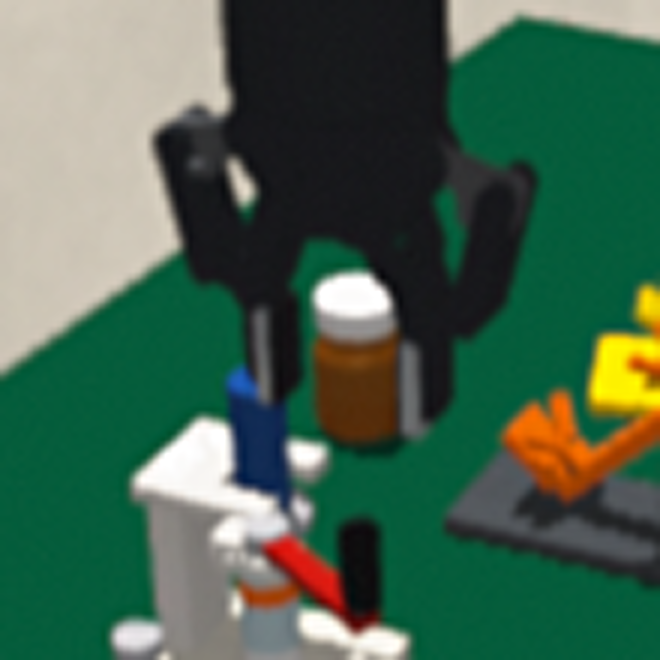

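View pics/o36.png

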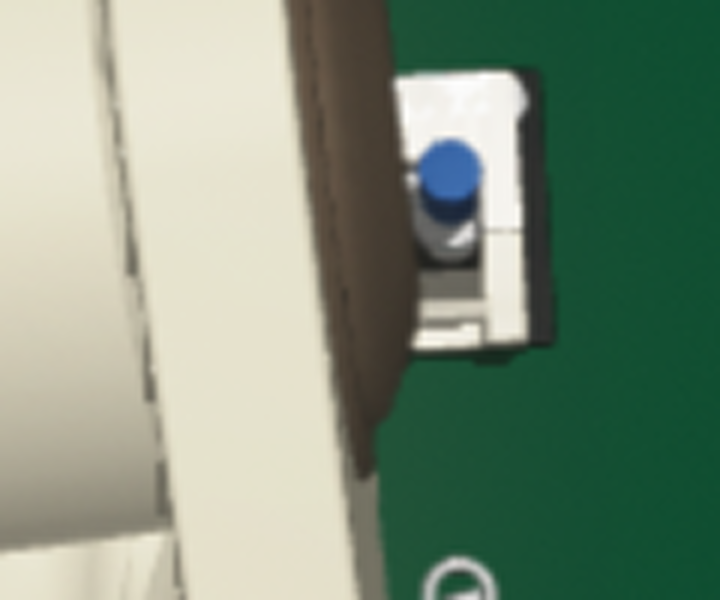

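```bash
python3 -m jog '[{"rotation":[0,0,0],"travel":[0,0,-25],"jaw":0.15},{"rotation":[0,0,0],"travel":[0,0,-25],"jaw":0.15},{"rotation":[0,0,0],"travel":[0,0,-17],"jaw":0.15},{"rotation":[0,0,0],"travel":[0,0,-6],"jaw":0.15},{"rotation":[0,0,0],"travel":[0,0,0],"jaw":0.15}]'
python3 - <<'E'
from mv import *
from ov import draw
p,Rt=knob(2.085,137); delta(p,Rt)
s=bot.camera("side")[...,::-1].copy()
draw(s,"side","o37",(190,100,300,210),6,[])
E
```

```text
time: 25.65
ee_pos: [0.5542, 0.0731, 0.1398]
tcp_rot: [-89.9, -0.1, 3.7]
wrist_force: [-0.1, -0.2, 0.0]
opening: 0.0495
travel mm [ 0.9  0.4 -2.8]  rotvec [-0.13  0.05  0.02] |rot| 0.1
```

View pics/o37.png

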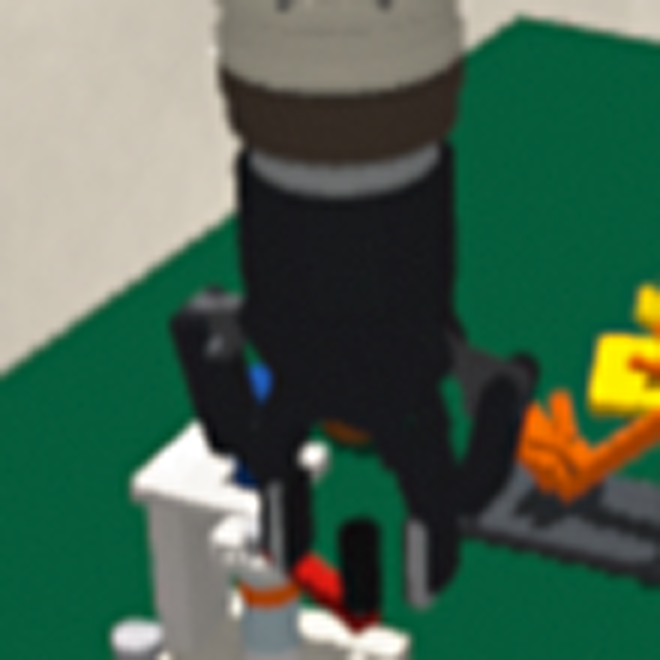

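```bash
python3 -m jog '[{"rotation":[0,0,0],"travel":[0,0,0],"jaw":-0.4},{"rotation":[0,0,0],"travel":[0,0,0],"jaw":-0.7},{"rotation":[0,0,0],"travel":[0,0,0],"jaw":-0.7},{"rotation":[0,0,0],"travel":[0,0,0],"jaw":-0.7}]' 20
python3 - <<'E'
from mv import *
ob=bot.get_obs(); o,ex,ey,ez=fr(ST); h=o-.021*ex+.036*ey; d=ob["ee_pos"]-h; x,y=d@ex,d@ey; a=np.arctan2(-x,-y)%(2*np.pi); print(np.hypot(x,y),a)
prev=ob["ee_pos"]
for i,b in enumerate(np.linspace(a,-0.03,15)):
    p,_=knob(b,137); print(i,round(b,2),np.round((p-prev)*1000,1)); prev=p
E
```

```text
time: 26.2
ee_pos: [0.5534, 0.0736, 0.1402]
tcp_rot: [-89.8, 0.0, 3.7]
wrist_force: [-5.7, 2.0, 5.3]
opening: 0.0153
0.07168128044183264 2.075222071101969
0 2.08 [ 1.5 -0.7 -3.2]
1 1.92 [-3.8 -9.8  0. ]
2 1.77 [ -2.2 -10.3   0. ]
3 1.62 [ -0.7 -10.5   0. ]
4 1.47 [  0.9 -10.5   0. ]
5 1.32 [  2.5 -10.2   0. ]
6 1.17 [ 4.  -9.7  0. ]
7 1.02 [ 5.4 -9.   0. ]
8 0.87 [ 6.7 -8.1  0. ]
9 0.72 [ 7.8 -7.   0. ]
10 0.57 [ 8.8 -5.8  0. ]
11 0.42 [ 9.6 -4.4  0. ]
12 0.27 [10.1 -2.9  0. ]
13 0.12 [10.4 -1.4  0. ]
14 -0.03 [10.5  0.2  0. ]
```

```bash
python3 -m jog '[{"rotation":[0,0,0],"travel":[-3.8,-9.8,0],"jaw":-0.7},{"rotation":[0,0,0],"travel":[-2.2,-10.3,0],"jaw":-0.7},{"rotation":[0,0,0],"travel":[-0.7,-10.5,0],"jaw":-0.7},{"rotation":[0,0,0],"travel":[0.9,-10.5,0],"jaw":-0.7}]'; python3 -m jog '[{"rotation":[0,0,0],"travel":[2.5,-10.2,0],"jaw":-0.7},{"rotation":[0,0,0],"travel":[4,-9.7,0],"jaw":-0.7},{"rotation":[0,0,0],"travel":[5.4,-9,0],"jaw":-0.7},{"rotation":[0,0,0],"travel":[6.7,-8.1,0],"jaw":-0.7},{"rotation":[0,0,0],"travel":[0,0,0],"jaw":-0.7}]'
python3 - <<'E'
from mv import *
from ov import draw
ob=bot.get_obs(); o,ex,ey,ez=fr(ST); h=o-.021*ex+.036*ey; d=ob["ee_pos"]-h; x,y=d@ex,d@ey; a=np.arctan2(-x,-y)%(2*np.pi); print(np.hypot(x,y),a,ob["wrist_force"])
s=bot.camera("side")[...,::-1].copy()
draw(s,"side","o38",(190,100,300,210),6,[])
E
```

```text
time: 26.7
ee_pos: [0.5465, 0.0324, 0.1402]
tcp_rot: [-89.8, 0.1, 3.7]
wrist_force: [-12.4, 2.5, 7.2]
opening: 0.0149
time: 27.32
ee_pos: [0.5617, -0.0094, 0.1401]
tcp_rot: [-90.3, 0.6, 3.5]
wrist_force: [-32.4, -23.9, 17.1]
opening: 0.0154
0.0770984249503691 0.8871727035219871 [-32.4457 -23.9041  17.1269]
```

View pics/o38.png

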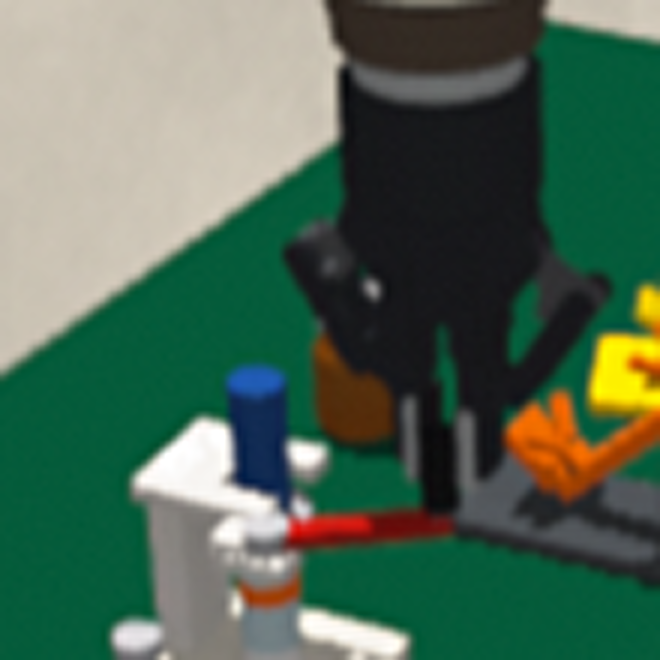

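Run:
```python
from mv import *
from scipy.optimize import least_squares
P=np.array([(.5534,.0736),(.5465,.0324),(.5617,-.0094)])*1000
o,ex,ey,ez=fr(ST); h=(o-.021*ex+.036*ey)*1000; print(h)
# circle through 3 pts
f=lambda v:np.hypot(*(P-v[:2]).T)-v[2]
r=least_squares(f,[h[0],h[1],70]); print(r.x,r.cost)
f=lambda v:np.hypot(*(P-v[:2]).T)-70
r=least_squares(f,[h[0],h[1]]); print(r.x,r.fun)
```

```text
[618.2206  43.0698   0.    ]
[630.9293  39.4379  84.7221] 1.7165613297609217e-27
[614.7034  37.7678] [ 1.0074 -1.5857  0.9519]
```

```bash
python3 -m jog '[{"rotation":[0,0,0],"travel":[0,0,0],"jaw":-0.4},{"rotation":[0,0,0],"travel":[0,0,0],"jaw":-0.3},{"rotation":[0,0,0],"travel":[0,0,0],"jaw":-0.3}]'
python3 - <<'E'
from mv import *
from ov import draw,st
ob=bot.get_obs(); o,ex,ey,ez=fr(ST); h=o-.021*ex+.036*ey; d=ob["ee_pos"]-h; x,y=d@ex,d@ey; a=np.arctan2(-x,-y)%(2*np.pi); print(ob["ee_pos"],np.hypot(x,y),a,ob["wrist_force"],ob["tcp_rot"])
s=bot.camera("side")[...,::-1].copy()
draw(s,"side","o39",(215,145,285,205),11,[(st(ST,a),(255,0,255))])
t=bot.camera("top")[...,::-1].copy()
draw(t,"top","o40",(190,125,290,225),6,[])
E
```

```text
time: 27.75
ee_pos: [0.5673, -0.0048, 0.1396]
tcp_rot: [-89.9, -0.1, 3.7]
wrist_force: [-0.6, -0.2, 0.4]
opening: 0.0298
[ 0.5673 -0.0048  0.1396] 0.06989071355754253 0.8816781824223606 [-0.5908 -0.2121  0.3912] [-89.8641  -0.0848   3.6604]
```

View pics/o39.png

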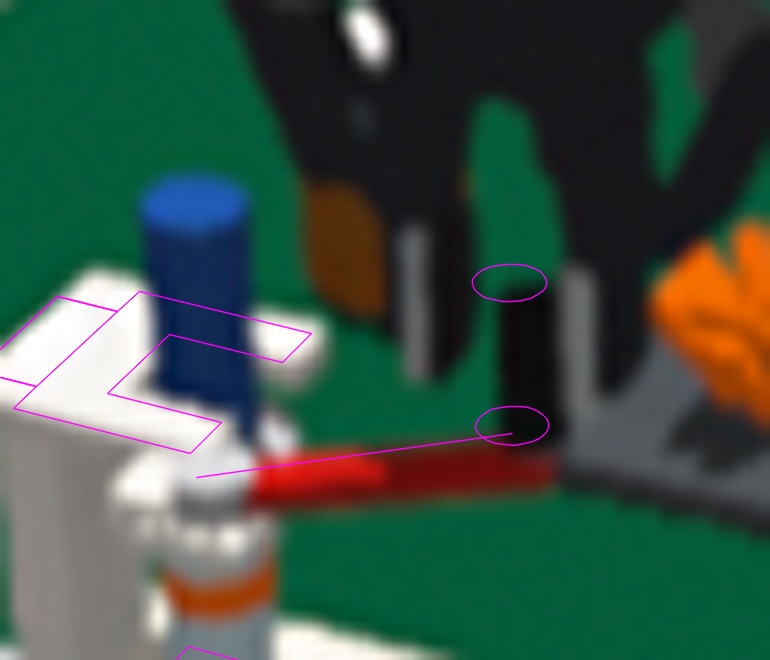

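View pics/o40.png

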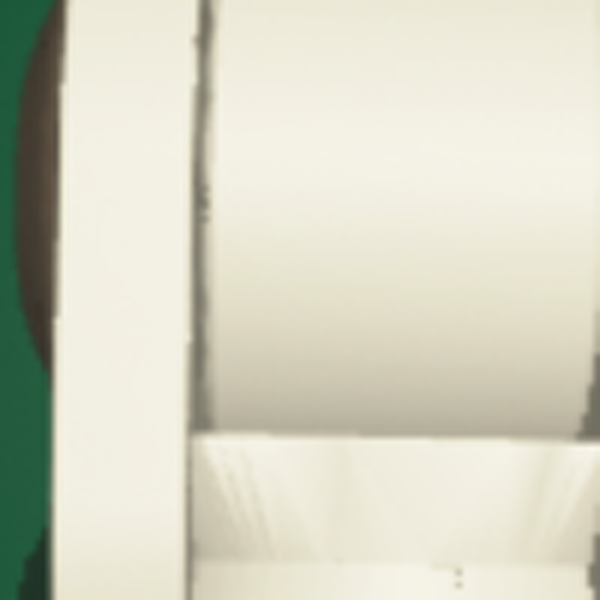

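Run:
```python
from mv import *
o,ex,ey,ez=fr(ST); h=o-.021*ex+.036*ey
for uv,z in (((531,290),.167),((530,440),.131)):
    p=onz("side",np.array(uv)/11+(215,145)-.5-np.array([8,5])/11,z); d=p-h; x,y=d@ex,d@ey; print(p,np.hypot(x,y),np.arctan2(-x,-y))
# along known x from finger contact
for a in (.75,.8,.85,.9,.95): print(a,knob(a)[0])
```

```text
[ 0.5642 -0.0053  0.167 ] 0.07255566523408186 0.9051915543939992
[ 0.5634 -0.0025  0.131 ] 0.07129739010713827 0.9421579060215383
0.75 [ 0.5739 -0.0111  0.137 ]
0.8 [ 0.5713 -0.0088  0.137 ]
0.85 [ 0.5687 -0.0064  0.137 ]
0.9 [ 0.5663 -0.0039  0.137 ]
0.95 [ 0.564  -0.0012  0.137 ]
```

```bash
python3 -m jog '[{"rotation":[0,0,0],"travel":[7,-6,0],"jaw":-0.3},{"rotation":[0,0,0],"travel":[7.8,-5,0],"jaw":-0.3},{"rotation":[0,0,0],"travel":[8.8,-4.5,0],"jaw":-0.3},{"rotation":[0,0,0],"travel":[0,0,0],"jaw":-0.3}]'; python3 -m jog '[{"rotation":[0,0,0],"travel":[9.6,-3.5,0],"jaw":-0.3},{"rotation":[0,0,0],"travel":[10,-2,0],"jaw":-0.3},{"rotation":[0,0,0],"travel":[9,-1,0],"jaw":-0.3},{"rotation":[0,0,0],"travel":[0,0,0],"jaw":-0.3}]'
python3 - <<'E'
from mv import *
from ov import draw,st
ob=bot.get_obs(); print(ob["ee_pos"],ob["wrist_force"])
p,Rt=knob(0); print(p)
s=bot.camera("side")[...,::-1].copy()
draw(s,"side","o41",(200,135,280,205),10,[(st(ST,0.1),(255,0,255))])
E
```

```text
time: 28.35
ee_pos: [0.5909, -0.0209, 0.1391]
tcp_rot: [-89.9, -0.0, 3.6]
wrist_force: [1.2, 0.1, -0.1]
opening: 0.0298
time: 28.85
ee_pos: [0.62, -0.0267, 0.1392]
tcp_rot: [-89.9, -0.1, 3.7]
wrist_force: [-0.1, -0.1, -0.7]
opening: 0.0298
[ 0.62   -0.0267  0.1392] [-0.1437 -0.0725 -0.6888]
[ 0.6227 -0.0268  0.137 ]
```

View pics/o41.png

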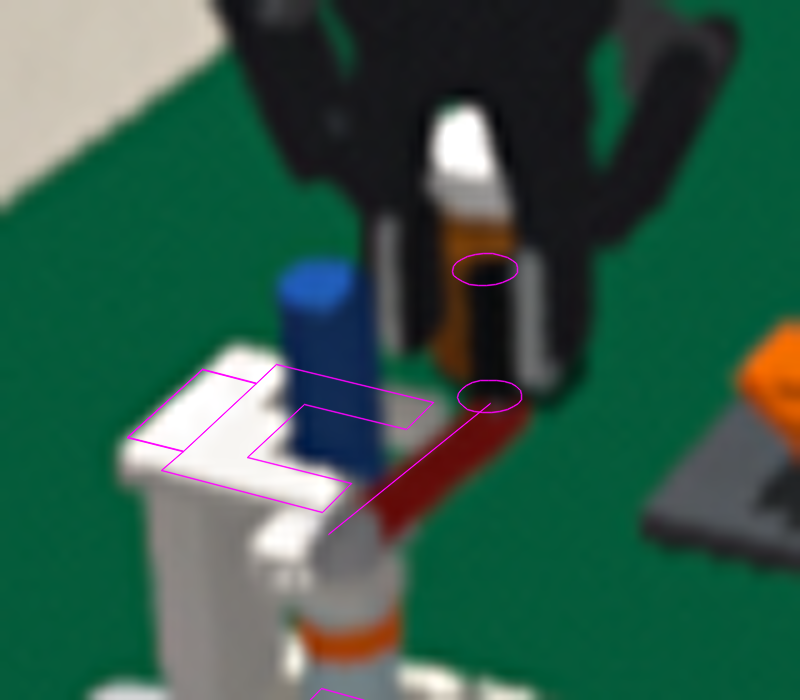

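```bash
python3 -m jog '[{"rotation":[0,0,0],"travel":[5,0,0],"jaw":-0.3},{"rotation":[0,0,0],"travel":[3,0,0],"jaw":-0.3},{"rotation":[0,0,0],"travel":[0,0,0],"jaw":-0.3}]'; python3 -m jog '[{"rotation":[0,0,0],"travel":[2,0,0],"jaw":-0.3},{"rotation":[0,0,0],"travel":[0,0,0],"jaw":-0.3}]';python3 -m jog '[{"rotation":[0,0,0],"travel":[2,0,0],"jaw":-0.3},{"rotation":[0,0,0],"travel":[0,0,0],"jaw":-0.3}]'
```

```text
time: 29.28
ee_pos: [0.6274, -0.0268, 0.1395]
tcp_rot: [-89.9, -0.1, 3.7]
wrist_force: [0.2, -0.6, 1.1]
opening: 0.03
time: 29.52
ee_pos: [0.6278, -0.0269, 0.1394]
tcp_rot: [-89.9, 0.1, 3.7]
wrist_force: [-8.0, 0.3, 2.6]
opening: 0.0299
time: 29.78
ee_pos: [0.6281, -0.0269, 0.1393]
tcp_rot: [-89.8, 0.3, 3.6]
wrist_force: [-17.3, 0.1, 5.5]
opening: 0.0301
```

```bash
python3 -m jog '[{"rotation":[0,0,0],"travel":[-6,0,0],"jaw":-0.3},{"rotation":[0,0,0],"travel":[-3,0,0],"jaw":-0.3},{"rotation":[0,0,0],"travel":[0,0,0],"jaw":-0.3},{"rotation":[0,0,0],"travel":[0,0,15],"jaw":-0.3},{"rotation":[0,0,0],"travel":[0,0,30],"jaw":-0.3},{"rotation":[0,0,0],"travel":[0,0,40],"jaw":-0.3},{"rotation":[0,0,0],"travel":[-30,-20,20],"jaw":-0.3},{"rotation":[0,0,0],"travel":[-50,-50,0],"jaw":-0.3}]'; python3 -m jog '[{"rotation":[0,0,0],"travel":[-30,-60,0],"jaw":-0.3},{"rotation":[0,0,0],"travel":[-30,-60,0],"jaw":-0.3},{"rotation":[0,0,0],"travel":[-30,-60,0],"jaw":-0.3},{"rotation":[0,0,0],"travel":[-30,-60,0],"jaw":-0.3},{"rotation":[0,0,0],"travel":[0,0,0],"jaw":-0.3},{"rotation":[0,0,0],"travel":[0,0,0],"jaw":-0.3}]'
python3 - <<'E'
from mv import *
from ov import draw,st,cyl
ob=bot.get_obs(); print(ob["ee_pos"],ob["wrist_force"])
s=bot.camera("side")[...,::-1].copy();t=bot.camera("top")[...,::-1].copy()
cv2.imwrite("pics/top_end.png",t);cv2.imwrite("pics/side_end.png",s)
o,ex,ey,ez=fr(ST)
G=[(st(ST,0.0),(255,0,255)),(cyl(o+.092*ez,ez)[3:],(0,0,255))]
draw(s,"side","o42",(195,140,275,215),10,G)
draw(t,"top","o43",(205,130,285,205),10,G)
for th in ("amber_jar","white_bottle","spanner"):
  for c in ("top","side"): print(th,c,[np.round(r["xy"],1).tolist() for r in bot.trace(c,th)][:1])
E
```

```text
time: 30.78
ee_pos: [0.5486, -0.0909, 0.247]
tcp_rot: [-89.9, -0.3, 3.8]
wrist_force: [0.4, -1.3, -0.3]
opening: 0.0299
time: 31.52
ee_pos: [0.4363, -0.3149, 0.2453]
tcp_rot: [-89.9, -0.1, 3.6]
wrist_force: [0.6, -0.6, -0.2]
opening: 0.0297
[ 0.4363 -0.3149  0.2453] [ 0.5685 -0.5633 -0.1796]
amber_jar top [[337.7, 124.3]]
amber_jar side [[249.7, 154.8]]
white_bottle top [[168.5, 129.3]]
white_bottle side [[160.2, 239.8]]
spanner top [[251.8, 247.1]]
spanner side [[311.8, 242.3]]
```

View pics/o42.png

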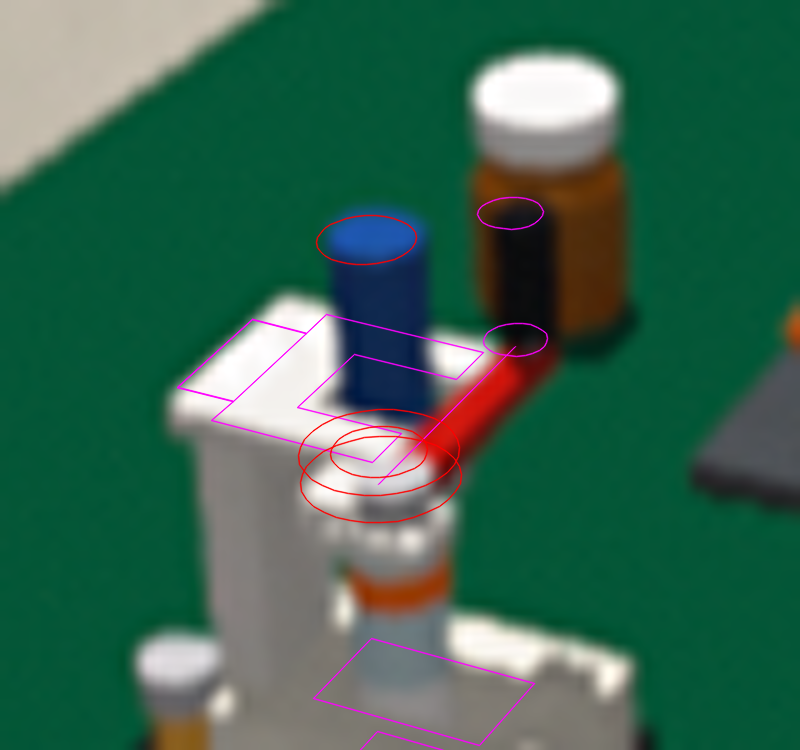

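View pics/o43.png

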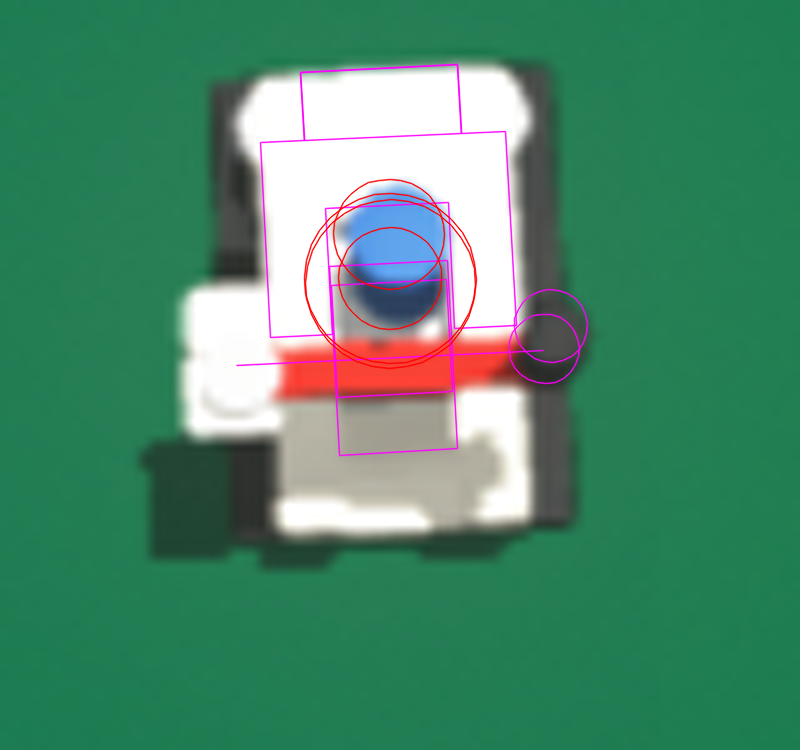

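View pics/top_end.png

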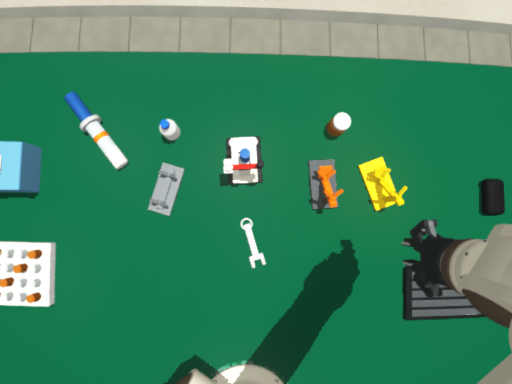

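Run:
```python
from workcell import bot
print(bot.job_done()); print(bot.get_obs()["time"])
```

```text
the job is handed in; nothing more can be done
None
the job is handed in; nothing more can be done
```

I propped the cartridge head-up in the orange rest and let go. I then took it again by the head, lowered it into the well at a 25° lean with the collar passing under the fork, stood it upright and released it. After that I swung the red lever shut against its stop. The job was handed in at about 32 s of the 72 s allowed; it reports no verdict.

**Last checks, from both cameras and the force readings:**
- The cartridge stands upright under the fork, within about 2 mm of its seat. That is the cameras' own uncertainty.
- The lever lies parallel to its shut position, at about 0 rad by eye. It met its stop at about 17 N before I backed off.
- The jar, bottle and spanner appear in the same pixel positions as at the start, within a few pixels of network noise.
- The gripper is clear of everything.

**What disagreed:**
- **Camera against arm:** the camera positions ran 1–3 mm off the arm's own, so I settled the fits by contact force.
- **Lever swing:** my first arc, gripping the knob firmly, did not match the lever's circle and built up about 40 N of side force at the fingers. I loosened the grip and pushed the lever the rest of the way without trouble.

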